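Fit the back rail to a cheese display stand and stack the cartons on it

ROBOT

A 6-joint arm with a two-finger parallel gripper is mounted at the origin on the work surface. World frame = base frame: x ahead of the robot, y to its left, z up, the work surface at z = 0. Lengths are in m, angles in rad, forces in N, time in s.
With the tool pointing down it reaches from about 0.35 to 0.85 m from the base axis. Payload 8.1 kg.
Tool frame: the origin (TCP) lies at the very end of the fingers, on their centre line; the grasp point (between the pads) lies 19 mm behind it; z points along the fingers, y is the line along which they close (so a half turn about z gives the same grasp; the last joint's range is limited). The gripper opens to 93 mm and grips with 3 to 60 N. Pads are 15 mm wide; open, the fingers measure 128 mm over their backs; the gripper's body (75 mm by 188 mm) begins 65 mm behind the grasp point.
Start: joints at [-1.308, 0.13, 1.488, -0, 1.523, -0.085], TCP at [0.205, -0.564, 0.219] pointing down, gripper open.
Joint ranges: [-2.96, 2.96], [-0.89, 2.26], [0.02, 2.5], [-1.34, 4.48], [0, 2.73], [-2.66, 2.66]. Speed limits (rad/s): [2.39, 2.39, 2.79, 3.14, 3.14, 3.14].

INTERFACE

Orientations are given as a rotation vector (axis times angle).
In Python, from plant import read_state, eyes, workorder gives the robot as it stands. The module is installed in compiled form; this text tells all that it offers.
- The arm moves only by the tool play_rows, never from a script. Its argument "targets" is one flat list of numbers, 4 for each row, row after row: the shift along the tool's x, y, z in cm, then the turn about the tool's z in degrees. In form: [dx, dy, dz, roll, dx, dy, dz, roll, ...]. A call has 1 to 8 rows; each row is the pose to reach, as a shift and turn from the pose commanded when the call began, along the tool's axes at that moment; what a row does not reach only later rows make up. A row lasts 1/12 s, in which the tool goes at most 41.7 mm and 7.16 degrees, less where a joint would pass 70% of its speed; a pose out of reach is approached as far as the arm can. A call with a gripper value outside its range is refused whole. "grip" is the finger opening in cm, from 0 to 9.3, set as the call begins (left out, the last holds). The fingers move at their own pace and stop on an object; "grip_force" is the grip in N (left out, the last holds). Time passes only in rows, so rows that repeat a pose let the fingers close. It gives the time, the measured TCP pose, the force, the opening and the grip force at its end, in the units of the state.
- read_state(): the state, without advancing time (a new reading comes with each control period).
- eyes.read_camera(name): name is "scene" or "top"; returns a dict with "image" (384x512x3 uint8, red, green, blue), "vfov" (degrees; the focal length in pixels is half the picture's height over the tangent of half this angle, whatever the lens; pixels are square), "cx", "cy" (the principal point, pixels), "cam_to_world" (4x4, takes a point from camera to world coordinates). Camera axes: x right, y up, looking along -z (the intrinsics and any distortion apply to the point x, -y, -z); pixel columns grow to the right and rows downward; lengths in m; the calibration is good to about 2 mm. A picture is of the moment at which its call begins. There is no depth.
- workorder.close_job(): hands the job in; it is judged then, once.
The state is a dict: "t": time; "q": joint angles; "dq": joint speeds; "joint_torque": joint torques, N m; "tool_pos": TCP position; "orientation": TCP orientation; "force": force on the tool from outside, world axes, zero at the start; "wrist_torque": the same for the moment, N m; "opening": finger opening in m; "gripper_force": force on a finger pad.
Only numpy, scipy, OpenCV 4.12 (cv2) and the standard library are available. Lean on these libraries where they do the work, as an engineer would, in place of code of your own. Each camera call takes 0.05 s, during which the arm holds its last target. There are 200 camera calls.

TASK

Set up the counter display: stand the blue back rail flat on the dark plinth with its panel towards the green pad and its two holes over the plinth's two holes, and push a thumbscrew fully home through each pair of holes. Then stack all the cheese cartons, lids up, in one square column on the green pad, long sides running the same way as the pad's. Leave the jar, the cheese wheel and the crock where they are.

Things in the scene. Friction and masses are not known exactly. Their poses are not given: they have to be found in the camera images.
- plinth: Display plinth, fixed: dark oak block 190 mm (its x) by 170 mm (its y), 36 mm high. Origin: centre of its underside; x points to its back (away from the robot, yaw varies), z up. On top, in the front half, a flat green pad; along the back edge two round through holes, 14 mm across, 110 mm apart.
- pad (a point): Centre of the green pad on the plinth's top face (36 mm above the counter), 35 mm in front of the plinth's centre. The pad is 100 mm along the plinth's x by 64 mm along its y: the footprint of one carton.
- plinth_hole_l (a point): Mouth of the plinth's left hole, in the top face, at x = +66, y = +55 mm in the plinth's frame.
- plinth_hole_r (a point): Mouth of the plinth's right hole, in the top face, at x = +66, y = -55 mm in the plinth's frame.
- rail: Loose L-shaped back rail, 0.32 kg, standing on its flange: steel flange 60 (its x) x 150 (y) x 6 mm with two 15 mm holes; blue panel 10 mm thick, 150 wide, centred at x = -25 mm, its top 62 mm above the underside. Origin: centre of the flange's underside. Pinch it by the panel's top edge at y = 0. On the plinth its axes agree with the plinth's: panel to the pad, flange to the back.
- rail_hole_l (a point): Left hole of the rail's flange, at its upper face: x = +8, y = +55, z = +6 mm in the rail's frame.
- rail_hole_r (a point): Right hole of the rail's flange, at its upper face: x = +8, y = -55, z = +6 mm in the rail's frame.
- block: Parking block for the thumbscrews, fixed to the counter: white plastic 120 mm (its x) by 48 mm, 36 mm high, with two 16 mm through holes at x = -35 and +35 mm. Origin: centre of its underside. A thumbscrew hangs upright in each hole, its collar on the block's top.
- screw_a: Brass push-in thumbscrew, 70 g; needs no turning. Origin: on its axis, at the collar's underside; z up. Below: 11 mm plain shank, 30 mm long, the last 9 mm tapered to 5 mm. Above: collar 26 mm across, 5 mm thick, then a flat wing 32 mm wide (its x), 10 mm thick (its y), up to z = 37 mm: pinch it across its thickness. Fits either hole; the wing may point any way.
- screw_b: The other thumbscrew, the same as screw_a.
- box1: Closed cheese carton, yellow with red trim: 100 mm (its x) by 64 mm (its y), 38 mm high, 0.18 to 0.35 kg, lid shut. Origin: centre of its underside; z up. May be absent (None from the start). All cartons are the same size.
- box2: Closed cheese carton, white with green trim: 100 mm (its x) by 64 mm (its y), 38 mm high, 0.18 to 0.35 kg, lid shut. Origin: centre of its underside; z up. May be absent (None from the start). All cartons are the same size.
- box3: Closed cheese carton, brown cardboard with blue trim: 100 mm (its x) by 64 mm (its y), 38 mm high, 0.18 to 0.35 kg, lid shut. Origin: centre of its underside; z up. May be absent (None from the start). All cartons are the same size.
- box4: Closed cheese carton, orange with white trim: 100 mm (its x) by 64 mm (its y), 38 mm high, 0.18 to 0.35 kg, lid shut. Origin: centre of its underside; z up. May be absent (None from the start). All cartons are the same size.
- box5: Closed cheese carton, black with yellow trim: 100 mm (its x) by 64 mm (its y), 38 mm high, 0.18 to 0.35 kg, lid shut. Origin: centre of its underside; z up. May be absent (None from the start). All cartons are the same size.
- jar: Bystander: glass jar with a brass lid, 68 mm across, 85 mm high; origin: centre of its underside.
- wheel: Bystander: small yellow cheese wheel, 116 mm across, 45 mm high; origin: centre of its underside.
- crock: Bystander: white ceramic crock, 84 mm across, 80 mm high; origin: centre of its underside.
Things that resemble listed ones, but are neither listed nor needed, are in the scene too. There is more than one size of the box4; the one meant has the size given above.

How it is judged:
On the way, in this order (a step that is already met when the one before it is completed fails the run):
1. the back rail lies flat on the plinth, panel towards the pad, both its holes over the plinth's holes (within 8 mm) (horizontal distance between rail_hole_l and plinth_hole_l below 0.008 m and horizontal distance between rail_hole_r and plinth_hole_r below 0.008 m and z of rail in the frame of plinth between 0.033 and 0.039 m and angle between rail's own z axis and vertical below 0.06 rad), for 0.2 s.
2. both thumbscrews are fully home through rail and plinth, collars on the flange (horizontal distance between rail_hole_l and plinth_hole_l below 0.006 m and horizontal distance between rail_hole_r and plinth_hole_r below 0.006 m and z of rail in the frame of plinth between 0.033 and 0.039 m and angle between rail's own z axis and vertical below 0.06 rad and (((horizontal distance between screw_a and plinth_hole_l below 0.006 m and z of screw_a in the frame of rail between 0.003 and 0.009 m and angle between screw_a's own z axis and vertical below 0.1 rad) and (horizontal distance between screw_b and plinth_hole_r below 0.006 m and z of screw_b in the frame of rail between 0.003 and 0.009 m and angle between screw_b's own z axis and vertical below 0.1 rad)) or ((horizontal distance between screw_a and plinth_hole_r below 0.006 m and z of screw_a in the frame of rail between 0.003 and 0.009 m and angle between screw_a's own z axis and vertical below 0.1 rad) and (horizontal distance between screw_b and plinth_hole_l below 0.006 m and z of screw_b in the frame of rail between 0.003 and 0.009 m and angle between screw_b's own z axis and vertical below 0.1 rad)))), for 0.3 s.
3. all the cartons stand in one square column on the pad (horizontal distance between each of box1, box2, box3, box4, box5 and pad below 0.015 m and z of each of box1, box2, box3, box4, box5 in the frame of plinth above 0.033 m and angle between the x axis of each of box1, box2, box3, box4, box5 and the x axis of plinth, either way round below 0.14 rad and angle between each of box1, box2, box3, box4, box5's own z axis and vertical below 0.06 rad and linear speed of each of box1, box2, box3, box4, box5 below 0.02 m/s and horizontal distance between each of box2, box3, box4, box5 and box1 below 0.012 m and horizontal distance between each of box3, box4, box5 and box2 below 0.012 m and horizontal distance between each of box4, box5 and box3 below 0.012 m and horizontal distance between box5 and box4 below 0.012 m), for 0.3 s.
At the end, for the whole second after the job is handed in: Rail flat on the plinth, holes within 6 mm; a thumbscrew upright in each hole pair, collar on the flange (within 3 mm). Every carton lid up, at rest, within 15 mm of the pad's centre and 12 mm of every other carton seen from above, long side within 8 degrees of the pad's (all of step 2 and all of step 3 and linear speed of rail below 0.02 m/s); the robot touches nothing.
It fails at once if the jar is moved by more than 40 mm or tipped over (distance of jar from where it was at the start of the episode above 0.04 m or angle between jar's own z axis and vertical above 0.5 rad).
It fails at once if the wheel is moved by more than 40 mm or tipped over (distance of wheel from where it was at the start of the episode above 0.04 m or angle between wheel's own z axis and vertical above 0.5 rad).
It fails at once if the crock is moved by more than 40 mm or tipped over (distance of crock from where it was at the start of the episode above 0.04 m or angle between crock's own z axis and vertical above 0.5 rad).
Of box1, box2, box3, box4, box5 only 3 to 5 are there at a start; the rules pass over those that are not, and their reading is None.
At some moment in a run one of rail may be knocked a few centimetres aside while the robot is not near it.
It also fails if it takes over 210 s, if anything falls off the work surface, if the arm or the gripper's body presses on something with over 40 N, if the wrist force passes 120 N, or if a joint passes its speed limit or range.

## Working session

There is one attempt and no reset: what is moved stays moved. The work goes in short steps, Python scripts to look and compute and a tool call to move; the robot and the scene stay as the last step left them, time stands still between calls to the robot, and variables do not carry over. Pictures are saved under pics/ and viewed, at most 14 in all, crops included, and the job is handed in when it is done.

Besides the shell and the picture viewer there is one more tool, called after ">>>" as name(argument=value, ...) on one line, values as JSON. play_rows: Moves the arm, as the interface text tells. Its arguments: {"type":"object","properties":{"targets":{"type":"array"},"grip":{"type":"number"},"grip_force":{"type":"number"}},"required":["targets"]}

```bash
ls; mkdir -p pics
python3 - <<'E'
from plant import read_state, eyes
import cv2,json
for n in("scene","top"):
    d=eyes.read_camera(n)
    print(n,{k:(v.tolist() if hasattr(v,'tolist') else v) for k,v in d.items() if k!="image"})
    cv2.imwrite(f"pics/{n}0.png",cv2.resize(d["image"][:,:,::-1],(800,600),interpolation=cv2.INTER_CUBIC))
print(read_state())
E
```

```text
pics
scene {'vfov': 44.399044389405056, 'cx': 245.95246176663426, 'cy': 191.03035761696717, 'cam_to_world': [[-0.2318931165719842, -0.8198874730870033, 0.5234597539081118, 1.3290661825358954], [0.9727111497685715, -0.19121313681436666, 0.1314174852350872, 0.22594565442595654], [-0.007655168347997725, 0.5396499493047501, 0.841854696852696, 1.3774356746792564], [0.0, 0.0, 0.0, 1.0]]}
top {'vfov': 56.40700994150586, 'cx': 262.1870310982229, 'cy': 189.41346648247804, 'cam_to_world': [[0.004715861483644793, 0.9804209673981931, -0.1968565145898356, 0.33814072916175264], [-0.9998814162845773, 0.0017371139445259522, -0.015301496785980096, 0.021639882602533144], [-0.014659946084986166, 0.19690533035226554, 0.9803128974259445, 1.0468653256735692], [0.0, 0.0, 0.0, 1.0]]}
{'t': 0.1, 'q': array([-1.30839214e+00,  1.31075307e-01,  1.48915161e+00, -6.12355402e-06,
        1.52304728e+00, -8.54074615e-02]), 'dq': array([ 0.00143092, -0.00108017, -0.0014838 ,  0.00064734, -0.00048423,
       -0.00107557]), 'joint_torque': array([ 1.53342062e-03, -5.61341500e+01, -4.93093300e+01,  7.70773133e-02,
        2.92420050e-02, -7.91858884e-05]), 'tool_pos': array([ 0.20438334, -0.56356063,  0.21770886]), 'orientation': array([-3.09255704e+00, -5.43302299e-01,  2.42891321e-04]), 'force': array([0.05821646, 0.08820205, 0.19258677]), 'wrist_torque': array([-0.01596738, -0.02070946, -0.0185634 ]), 'gripper_force': 0.0, 'opening': 0.09313073333089186}
```

View pics/scene0.png

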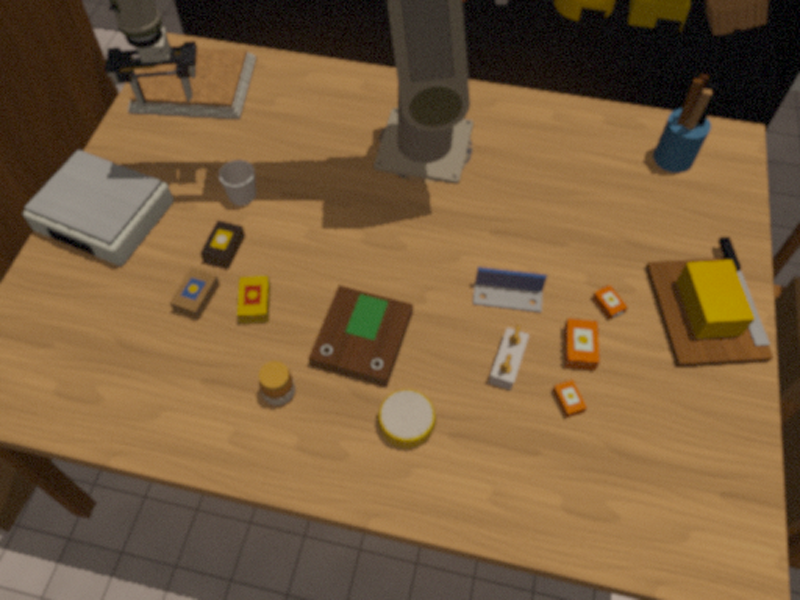

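View pics/top0.png

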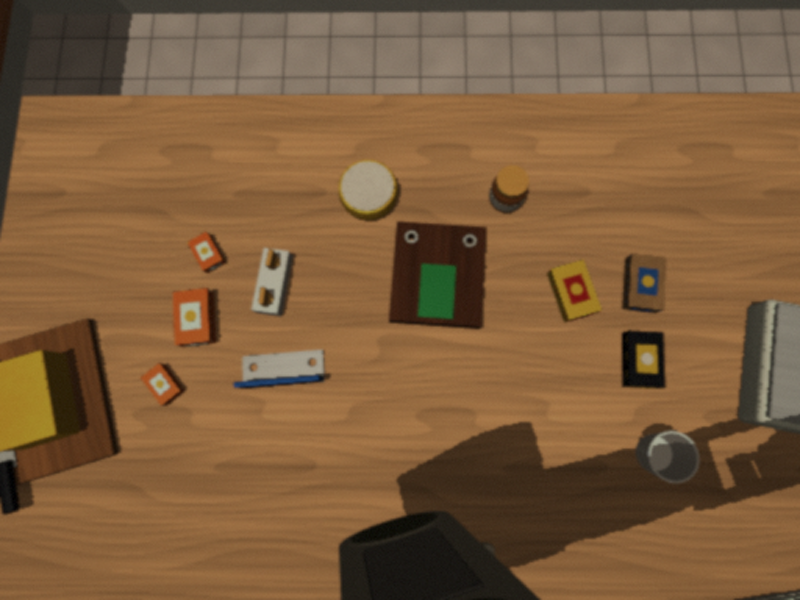

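The cartons present are yellow (~576,290 in top), brown (~645,282), black (~643,359) and orange; white/green is absent. There are three orange cartons, at top pixels (193,316), (205,252) and (161,384). The one at (193,316) is the large one. The block with two screws is at ~(270,281), the rail at ~(283,367) and the plinth at ~(438,275). I'll enlarge the crops to check this.

```bash
cat > h.py <<'E'
import numpy as np, cv2
from plant import read_state, eyes
from scipy.spatial.transform import Rotation as R
def cam(n):
    d=eyes.read_camera(n); d["f"]=192/np.tan(np.radians(d["vfov"])/2); return d
def proj(d,P):
    M=np.linalg.inv(d["cam_to_world"]); p=np.atleast_2d(P)@M[:3,:3].T+M[:3,3]
    return np.c_[d["cx"]+d["f"]*p[:,0]/-p[:,2], d["cy"]-d["f"]*p[:,1]/-p[:,2]]
def ray(d,u,v):
    M=d["cam_to_world"]; r=M[:3,:3]@np.array([(u-d["cx"])/d["f"],-(v-d["cy"])/d["f"],-1]); return M[:3,3],r
def onz(d,u,v,z):
    o,r=ray(d,u,v); return o+r*(z-o[2])/r[2]
def tri(a,ua,b,ub):
    (o1,r1),(o2,r2)=ray(a,*ua),ray(b,*ub)
    s=np.linalg.lstsq(np.c_[r1,-r2],o2-o1,rcond=None)[0]
    p,q=o1+r1*s[0],o2+r2*s[1]; return (p+q)/2,np.linalg.norm(p-q)
def crop(d,x0,y0,w,h,k,name,step=10):
    c=cv2.resize(d["image"][y0:y0+h,x0:x0+w,::-1],(w*k,h*k),interpolation=cv2.INTER_CUBIC)
    for x in range(-(-x0//step)*step,x0+w,step):
        X=int((x-x0+.5)*k); cv2.line(c,(X,0),(X,5),(255,255,255),1); cv2.putText(c,str(x),(X-9,15),0,.33,(255,255,255),1)
    for y in range(-(-y0//step)*step,y0+h,step):
        Y=int((y-y0+.5)*k); cv2.line(c,(0,Y),(5,Y),(255,255,255),1); cv2.putText(c,str(y),(7,Y+4),0,.33,(255,255,255),1)
    cv2.imwrite("pics/"+name,c)
E
python3 - <<'E'
from h import *
import pickle
a,b=cam("top"),cam("scene"); pickle.dump((a,b),open("d0.pkl","wb"))
crop(a,85,140,130,115,5,"t1.png"); crop(a,240,100,190,150,4,"t2.png")
crop(b,295,165,100,105,5,"s1.png"); crop(b,105,135,180,155,4,"s2.png")
E
```

```text
(no output)
```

View pics/t1.png

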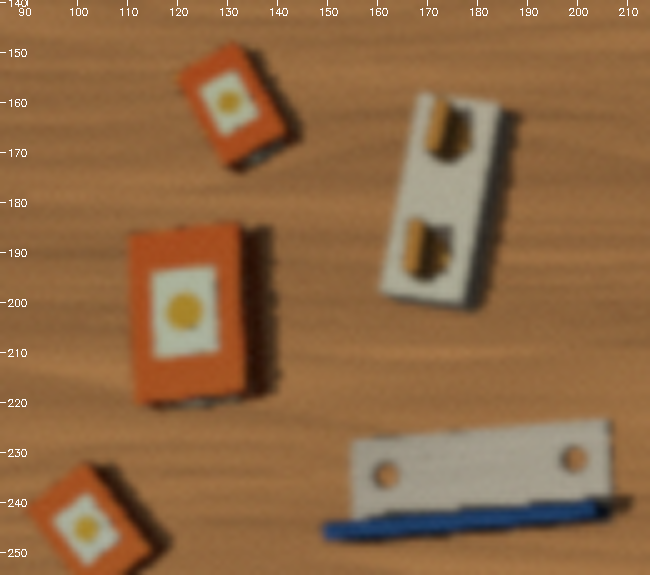

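View pics/t2.png

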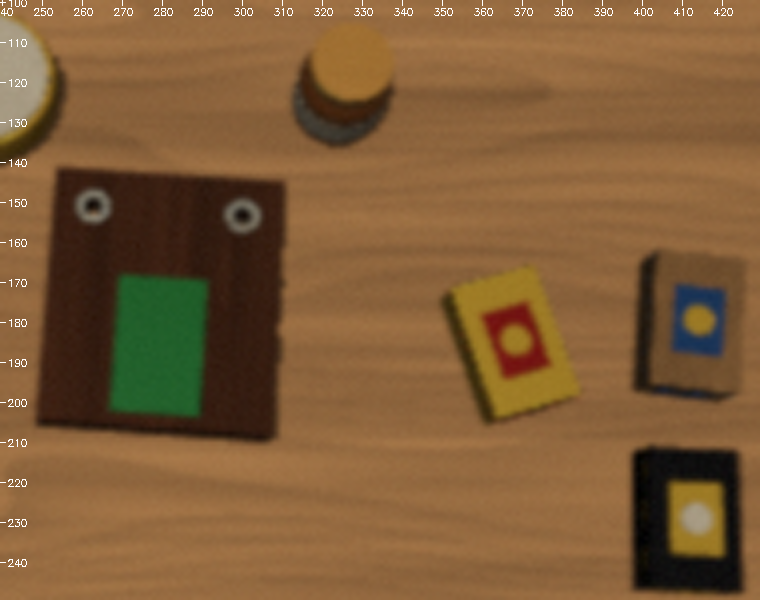

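View pics/s1.png

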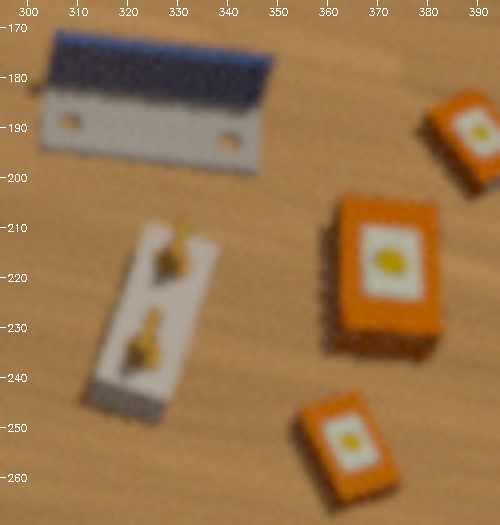

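View pics/s2.png

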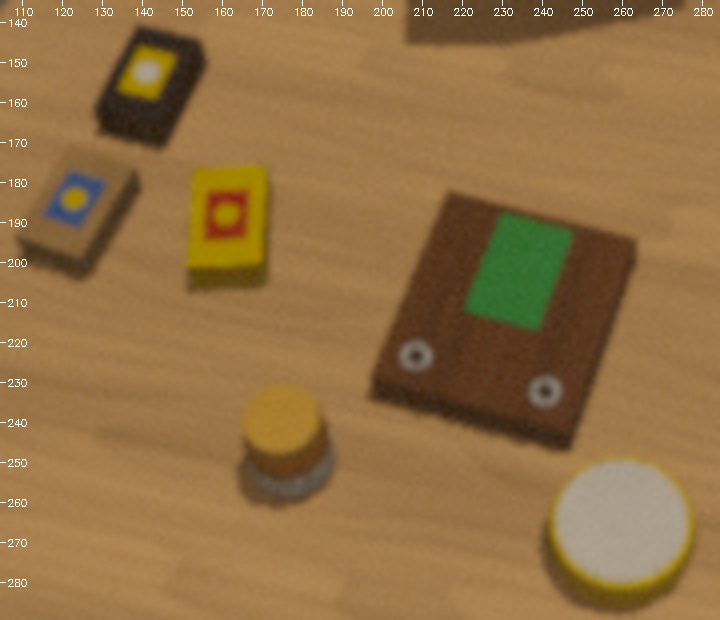

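The crops confirm box4. The orange carton with its dot at raw (121,202) in top is about 34 px long. The two lookalikes, at (130,160) and (101,245), are about 21 px long, so they are the wrong size. Next I'll fit poses from both views.

```bash
cat > fit.py <<'E'
from h import *
import pickle
from scipy.optimize import least_squares
a,b=pickle.load(open("d0.pkl","rb"))
T1=lambda L:np.array(L,float)/5+[84.5,139.5]
T2=lambda L:np.array(L,float)/4+[239.5,99.5]
S1=lambda L:np.array(L,float)/5+[294.5,164.5]
S2=lambda L:np.array(L,float)/4+[104.5,134.5]
def fit(name,loc,pa,pb,p0,ia=None,ib=None):
    loc=np.array(loc,float); ia=range(len(loc)) if ia is None else ia; ib=range(len(loc)) if ib is None else ib
    def w(p):
        c,s=np.cos(p[3]),np.sin(p[3]); return np.c_[c*loc[:,0]-s*loc[:,1],s*loc[:,0]+c*loc[:,1],loc[:,2]]+p[:3]
    f=lambda p:np.r_[(proj(a,w(p)[list(ia)])-pa).ravel(),(proj(b,w(p)[list(ib)])-pb).ravel()]
    r=least_squares(f,p0,loss="soft_l1"); print(name,"xyz mm",(r.x[:3]*1000).round(1),"yaw",np.degrees(r.x[3]).round(1),"rms px",np.sqrt((f(r.x)**2).mean()).round(2))
    return r.x
def rect(lx,ly): # ++ +- -- -+
    return [[lx/2,ly/2,0],[lx/2,-ly/2,0],[-lx/2,-ly/2,0],[-lx/2,ly/2,0]]
p0=[.5,0,.03,0]
fit("plinthtop",[[.066,.055,0],[.066,-.055,0]]+[[x-.035,y,0] for x,y,_ in rect(.1,.064)],
 T2([(93,206),(242,216),(118,275),(208,281),(200,416),(110,410)]),
 S2([(545,391),(416,355),(540,330),(466,310),(500,212),(573,231)]),p0)
fit("box1top",rect(.1,.064)+[[0,0,0]],T2([(451,293),(534,266),(580,396),(492,420),(517,340)]),S2([(268,268),(190,268),(195,168),(267,167),(226,214)]),p0)
fit("box3top",rect(.1,.064)+[[0,0,0]],T2([(656,250),(746,260),(738,396),(648,388),(699,320)]),S2([(85,266),(20,236),(70,148),(138,170),(74,199)]),p0)
for n,t,s in(("box3",[(675,285),(726,289),(722,357),(672,352),(699,320)],[(80,228),(46,218),(74,172),(107,182),(74,199)]),("box5",[(669,481),(724,481),(724,557),(668,556),(697,519)],[(153,101),(117,93),(147,46),(177,55),(147,72)])):
    fit(n+"badge",rect(.05,.035)+[[0,0,0]],T2(t),S2(s),p0)
fit("box4top",rect(.1,.064)+[[0,0,0]],T1([(130,234),(239,223),(245,393),(138,402),(184,311)]),S1([(440,333),(338,332),(343,195),(437,203),(390,262)]),p0)
fit("rail(z of flange top)",[[.008,.055,0],[.008,-.055,0],[.03,.075,0],[.03,-.075,0],[-.02,.075,.056],[-.02,-.075,.056]],
 T1([(386,475),(574,459),(352,440),(607,420),(325,522),(606,502)]),S1([(230,142),(70,123),(257,173),(40,150)]),p0,None,[0,1,2,3])
fit("blocktop",rect(.12,.048),T1([(420,94),(500,104),(465,304),(380,293)]),S1([(167,405),(95,378),(147,222),(217,243)]),p0)
for n,t,s in(("wingtop+x",(437,122),(153,317)),("wingtop-x",(413,247),(182,222))):
    print(n,[np.round(x,4) for x in tri(a,T1([t])[0],b,S1([s])[0])])
E
python3 fit.py
```

```text
plinthtop xyz mm [585.1 -13.1  42.8] yaw -3.7 rms px 0.32
box1top xyz mm [ 553.1 -264.8   40.7] yaw 16.0 rms px 0.62
box3top xyz mm [ 568.5 -396.4   39.3] yaw -7.0 rms px 0.72
box3badge xyz mm [ 568.6 -395.7   44.4] yaw -6.5 rms px 0.37
box5badge xyz mm [ 427.5 -382.8   45. ] yaw -4.0 rms px 0.6
box4top xyz mm [503.  440.2  39.4] yaw 6.3 rms px 0.55
rail(z of flange top) xyz mm [409.2 273.4   7.1] yaw 5.1 rms px 0.66
blocktop xyz mm [570.8 297.9  38.5] yaw -7.3 rms px 0.39
wingtop+x [array([0.6029, 0.292 , 0.085 ]), np.float64(0.0059)]
wingtop-x [array([0.5315, 0.3005, 0.0862]), np.float64(0.005)]
```

```bash
cat > joint.py <<'E'
import io,contextlib
with contextlib.redirect_stdout(io.StringIO()):
    import fit
from fit import *
obs=[]
def rec(name,loc,pa,pb,p0,ia=None,ib=None):
    loc=np.array(loc,float); obs.append((name,loc,pa,pb,list(range(len(loc)) if ia is None else ia),list(range(len(loc)) if ib is None else ib)))
src=open("fit.py").read().split("p0=[")[1].split("for n,t,s in((\"wing")[0]
exec(compile("p0=["+src,"x","exec"),{**globals(),"fit":rec})
obs=[o for o in obs]
Z={"plinthtop":.036,"rail(z of flange top)":.006,"blocktop":.036}
def pj(d,P,c):
    M=np.linalg.inv(d["cam_to_world"]); p=P@M[:3,:3].T+M[:3,3]
    p=p@R.from_rotvec(c[:3]).as_matrix().T+c[3:6]
    x,y=p[:,0]/-p[:,2],-p[:,1]/-p[:,2]; r=x*x+y*y; k=1+c[6]*r+c[7]*r*r
    return np.c_[d["cx"]+d["f"]*x*k,d["cy"]+d["f"]*y*k]
def W(n,loc,p,sc):
    l=loc.copy(); 
    if "badge" in n: l[:,:2]*=sc
    c,s=np.cos(p[2]),np.sin(p[2]); return np.c_[c*l[:,0]-s*l[:,1]+p[0],s*l[:,0]+c*l[:,1]+p[1],l[:,2]+Z.get(n,.038)]
sg=np.r_[[.003]*3,[.002]*3,.1,.05]
def f(v,pr=True):
    ca,cb,sc=v[:8],v[8:16],v[16:18]; r=[]
    for i,(n,loc,pa,pb,ia,ib) in enumerate(obs):
        w=W(n,loc,v[18+3*i:21+3*i],sc)
        r+=[(pj(a,w[ia],ca)-pa).ravel()/.4,(pj(b,w[ib],cb)-pb).ravel()/.4]
    return np.concatenate(r+([ca/sg,cb/sg] if pr else []))
v0=np.r_[np.zeros(16),1,1,np.tile([.5,0,0],len(obs))]
s=least_squares(f,v0,loss="soft_l1")
print("camA",s.x[:8].round(4),"camB",s.x[8:16].round(4),"rms px",(.4*np.sqrt((f(s.x,False)**2).mean())).round(2))
for i,o in enumerate(obs):
    p=s.x[18+3*i:21+3*i]; print(o[0],(p[:2]*1000).round(1),np.degrees(p[2]).round(1))
pickle.dump(s.x[:16],open("calib.pkl","wb"))
E
python3 joint.py
```

```text
camA [ 0.0015 -0.0007  0.0009  0.0001 -0.     -0.0001 -0.0203  0.0062] camB [ 0.0008 -0.0008 -0.0005  0.0001  0.0001  0.0002 -0.0674 -0.0045] rms px 0.5
plinthtop [584.6 -13.6] -3.7
box1top [ 552.7 -266.2] 16.1
box3top [ 567.9 -398.3] -7.0
box3badge [ 568.2 -399.6] -6.8
box5badge [ 425.7 -387.1] -3.5
box4top [502.3 442.4] 6.1
rail(z of flange top) [408.2 274.6] 4.9
blocktop [570.3 298.7] -7.4
```

```bash
cat > plan.py <<'E'
from h import *
# waypoints: (x,y,z mm, heading of tool x in deg) ; each prints one or more calls
def plan(wps,cm=2):
    s=read_state(); P=s["tool_pos"].copy(); M=R.from_rotvec(s["orientation"])
    ax=M.apply([1,0,0]); print("now",(P*1000).round(1),"hd",np.degrees(np.arctan2(ax[1],ax[0])).round(2),"z",M.apply([0,0,1]).round(4),"F",s["force"].round(1),"op",s["opening"].round(4),"t",s["t"].round(2))
    for w in wps:
        T=np.array(w[:3])/1000; ax=M.apply([1,0,0]); hd=np.degrees(np.arctan2(ax[1],ax[0])) 
        roll=round(-((w[3]-hd+180)%360-180),1)
        d=M.inv().apply(T-P)*100
        d=np.round(d,cm); n=max(np.linalg.norm(d)/4.17,abs(roll)/7.16)
        print(w,"->",list(d+0.),roll,"rows %.1f"%n)
        P=P+M.apply(d/100); M=M*R.from_euler("z",roll,degrees=True)
E
python3 - <<'E'
from plan import *
plan([(400,-290,250,50),(430,10,250,80),(383.3,272.5,160,94.9),(383.3,272.5,34,94.9)])
E
```

```text
Traceback (most recent call last):
  File "plan.py", line 5, in plan
    ax=M.apply([1,0,0]); print("now",(P*1000).round(1),"hd",np.degrees(np.arctan2(ax[1],ax[0])).round(2),"z",M.apply([0,0,1]).round(4),"F",s["force"].round(1),"op",s["opening"].round(4),"t",s["t"].round(2))
                                                                                                                                                                    ^^^^^^^^^^^^^^^^^^
AttributeError: 'float' object has no attribute 'round'
```

```bash
sed -i 's/s\["opening"\].round(4),"t",s\["t"\].round(2)/round(s["opening"],4),"t",round(s["t"],2)/; s/list(d+0.)/(d+0.).tolist()/' plan.py
python3 - <<'E'
from plan import *
plan([(400,-290,250,50),(430,10,250,80),(383.3,272.5,160,94.9),(383.3,272.5,34,94.9)])
E
```

```text
now [ 204.4 -563.8  218. ] hd 19.93 z [-3.0e-04  1.1e-03 -1.0e+00] F [-0.7 -0.3 -0.4] op 0.093 t 0.2
(400, -290, 250, 50) -> [27.72, -19.07, -3.18] -30.1 rows 8.1
(430, 10, 250, 80) -> [24.92, -16.98, 0.03] -30.0 rows 7.2
(383.3, 272.5, 160, 94.9) -> [25.03, -9.14, 9.03] -14.9 rows 6.7
(383.3, 272.5, 34, 94.9) -> [-0.01, 0.0, 12.6] 0.0 rows 3.0
```

>>> play_rows(targets=[27.7,-19.1,-3.2,-30,27.7,-19.1,-3.2,-30,27.7,-19.1,-3.2,-30,27.7,-19.1,-3.2,-30,27.7,-19.1,-3.2,-30,27.7,-19.1,-3.2,-30,27.7,-19.1,-3.2,-30,27.7,-19.1,-3.2,-30], grip=4)

```text
t: 0.87
tool_pos: [0.3978, -0.292, 0.2504]
orientation: [2.848, 1.325, 0.0]
force: [0.9, -0.6, -0.0]
opening: 0.0443
gripper_force: 0.0
```

>>> play_rows(targets=[24.9,-17,0,-30,24.9,-17,0,-30,24.9,-17,0,-30,24.9,-17,0,-30,24.9,-17,0,-30,24.9,-17,0,-30,24.9,-17,0,-30,24.9,-17,0,-30])

```text
t: 1.53
tool_pos: [0.4272, 0.0112, 0.2503]
orientation: [-2.403, -2.022, -0.003]
force: [0.5, -0.3, -0.2]
opening: 0.0396
gripper_force: 0.0
```

>>> play_rows(targets=[25,-9,9,-15,25,-9,9,-15,25,-9,9,-15,25,-9,9,-15,25,-9,9,-15,25,-9,9,-15,25,-9,9,-15,25,-9,9,-15])

```text
t: 2.2
tool_pos: [0.3799, 0.2713, 0.1576]
orientation: [-2.118, -2.317, 0.004]
force: [0.6, -0.2, -0.6]
opening: 0.0401
gripper_force: 0.0
```

Run:
```python
from plan import *
import pickle
plan([(383.3,272.5,34,94.9)])
b0=pickle.load(open("d0.pkl","rb"))[1]; b=cam("scene")
crop(b,285,130,110,110,5,"s3.png")
```

```text
now [379.9 271.3 157.6] hd 95.15 z [-3.7e-03 -2.0e-04 -1.0e+00] F [ 0.6 -0.2 -0.6] op 0.0401 t 2.2
(383.3, 272.5, 34, 94.9) -> [0.09, 0.39, 12.36] 0.3 rows 3.0
```

View pics/s3.png

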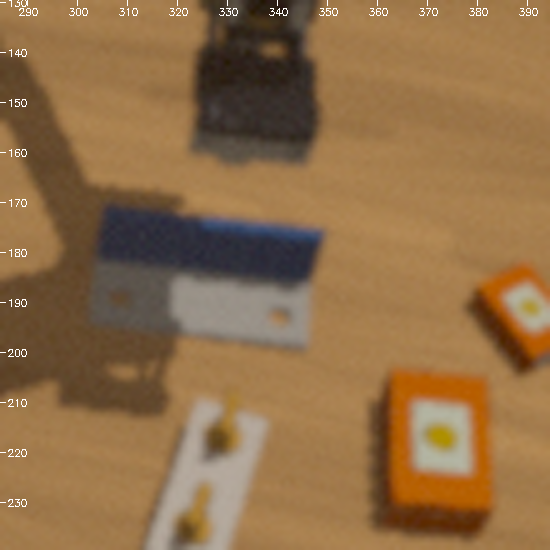

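The rail has not moved; its holes are still at raw (308,189) and (340,193). The next moves descend and grip.

>>> play_rows(targets=[0.1,0.4,4,0,0.1,0.4,8,0,0.1,0.4,11,0,0.1,0.4,12.4,0,0.1,0.4,12.4,0])

```text
t: 2.67
tool_pos: [0.384, 0.2665, 0.0324]
orientation: [-2.124, -2.312, 0.011]
force: [-0.6, -0.4, -0.7]
opening: 0.0399
gripper_force: 0.0
```

>>> play_rows(targets=[0,0,0,0,0,0,0,0,0,0,0,0,0,0,0,0,0,0,0,0,0,0,0,0], grip=0, grip_force=30)

```text
t: 3.17
tool_pos: [0.387, 0.2697, 0.0374]
orientation: [2.123, 2.315, 0.002]
force: [-2.2, -0.9, 6.2]
opening: 0.0098
gripper_force: 30.0
```

Run:
```python
from plan import *
plan([(383.3,272.5,160,94.9),(500,130,170,90),(617.5,-15.7,150,86.3),(617.5,-15.7,73,86.3)])
```

```text
now [387.  269.7  37.4] hd 94.94 z [ 1.3e-03  8.0e-04 -1.0e+00] F [-2.2 -0.9  6.2] op 0.0098 t 3.17
(383.3, 272.5, 160, 94.9) -> [0.32, -0.32, -12.26] 0.0 rows 2.9
(500, 130, 170, 90) -> [-15.21, 10.4, -0.99] 4.9 rows 4.4
(617.5, -15.7, 150, 86.3) -> [-14.58, 11.74, 2.0] 3.7 rows 4.5
(617.5, -15.7, 73, 86.3) -> [0.0, -0.01, 7.7] 0.0 rows 1.8
```

>>> play_rows(targets=[0,0,-4,0,0,0,-8,0,0,0,-12.3,0,0,0,-12.3,0,0,0,-12.3,0,0,0,-12.3,0])

```text
t: 3.67
tool_pos: [0.3861, 0.2693, 0.1587]
orientation: [2.124, 2.315, -0.0]
force: [-0.3, -0.0, -3.2]
opening: 0.0099
gripper_force: 30.0
```

>>> play_rows(targets=[-4,2.6,0,1,-8,5.2,0,2.5,-12,8,0,4,-15.2,10.4,-1,5,-15.2,10.4,-1,5,-15.2,10.4,-1,5])

```text
t: 4.17
tool_pos: [0.5041, 0.1232, 0.1671]
orientation: [-2.227, -2.215, 0.005]
force: [0.6, 0.3, -2.4]
opening: 0.0096
gripper_force: 30.0
```

>>> play_rows(targets=[-4,3,0,1,-8,6,1,2,-11,9,1.5,3,-14.6,11.7,2,3.7,-14.6,11.7,2,3.7,-14.6,11.7,2,3.7,-14.6,11.7,2,3.7])

```text
t: 4.75
tool_pos: [0.6182, -0.0196, 0.1457]
orientation: [-2.292, -2.142, 0.005]
force: [0.3, 0.7, -2.7]
opening: 0.0099
gripper_force: 30.0
```

Run:
```python
from plan import *
plan([(617.5,-15.7,73,86.3)])
for i in range(4): cam("top"); s=read_state(); print(s["t"],s["tool_pos"],s["force"])
```

```text
now [618.2 -19.6 145.7] hd 86.14 z [-0.0056  0.001  -1.    ] F [ 0.3  0.7 -2.7] op 0.0099 t 4.75
(617.5, -15.7, 73, 86.3) -> [0.38, -0.06, 7.27] -0.2 rows 1.7
4.8 [ 0.61806863 -0.01869807  0.14632456] [ 0.09917874  0.75490303 -2.51249548]
4.85 [ 0.61822556 -0.01812981  0.1470878 ] [-0.9198789   0.06593736 -2.52143383]
4.9 [ 0.61850132 -0.01791902  0.14779022] [ 0.02183092 -0.18769169 -2.7087047 ]
4.95 [ 0.61883102 -0.01787585  0.14841065] [-1.07919786 -0.52541243 -2.65628179]
```

>>> play_rows(targets=[0,0,3,0,0,0,6,0,0,0,6,0,0,0,6,0,0,0,6,0,0,0,6,0,0,0,6,0,0,0,6,0])

```text
t: 5.62
tool_pos: [0.621, -0.0194, 0.0911]
orientation: [2.292, 2.146, 0.003]
force: [-0.5, -0.3, -3.2]
opening: 0.0103
gripper_force: 30.0
```

```bash
cat >> h.py <<'E'
import pickle,os
def pc(n,d,P):
    "projection with the fitted calibration correction"
    v=pickle.load(open("calib.pkl","rb")); c=v[:8] if n=="top" else v[8:]
    M=np.linalg.inv(d["cam_to_world"]); p=np.atleast_2d(P)@M[:3,:3].T+M[:3,3]
    p=p@R.from_rotvec(c[:3]).as_matrix().T+c[3:6]
    x,y=p[:,0]/-p[:,2],-p[:,1]/-p[:,2]; r=x*x+y*y; k=1+c[6]*r+c[7]*r*r
    return np.c_[d["cx"]+d["f"]*x*k,d["cy"]+d["f"]*y*k]
E
python3 - <<'E'
from plan import *
plan([(617.5,-18.5,73,86.3)])
a,b=cam("top"),cam("scene")
pickle.dump((a,b),open("d1.pkl","wb"))
crop(a,235,120,90,60,8,"t4.png",5); crop(b,185,160,90,90,6,"s4.png",5)
A=cv2.imread("pics/t4.png");B=cv2.imread("pics/s4.png")[:,:]
cv2.imwrite("pics/m4.png",cv2.resize(np.vstack([A[:480],cv2.copyMakeBorder(B,0,0,0,180,0)]),None,fx=.58,fy=.58))
print(A.shape,B.shape)
E
```

```text
now [621.  -19.4  91.1] hd 86.23 z [ 2.9e-03 -3.0e-04 -1.0e+00] F [-0.5 -0.3 -3.2] op 0.0103 t 5.62
(617.5, -18.5, 73, 86.3) -> [0.07, -0.36, 1.81] -0.1 rows 0.4
(480, 720, 3) (540, 540, 3)
```

View pics/m4.png

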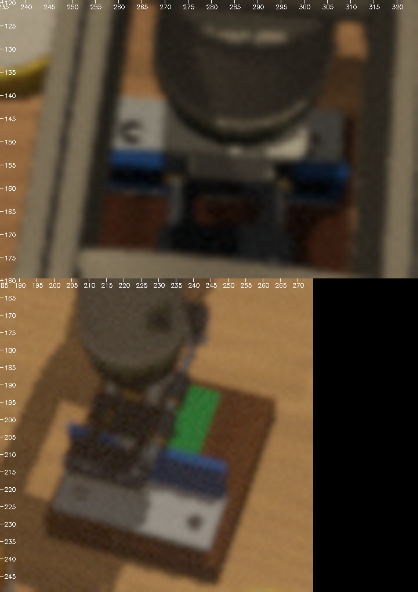

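The picture shows the rail held above the plinth. Its left hole is at raw ~(263,147.5) in top and ~(240.5,229.5) in scene, and its right hole is at ~(207.5,220) in scene. I'll compare these with the plinth holes.

```bash
cat >> h.py <<'E'
from scipy.optimize import fsolve
def inv(n,d,uv,z):
    return fsolve(lambda q:pc(n,d,[[q[0],q[1],z]])[0]-uv,[.6,0])
E
python3 - <<'E'
from plan import *
a,b=pickle.load(open("d1.pkl","rb"))
c,s=np.cos(np.radians(-3.7)),np.sin(np.radians(-3.7))
for l in(.055,-.055): print("plinth hole",np.round([.5846+.066*c-l*s,-.0136+.066*s+l*c],4))
for z in(.056,.060):
  print(z,inv("top",a,[262.9,147.5],z).round(4),inv("scene",b,[240.5,229.5],z).round(4),inv("scene",b,[207.5,220.3],z).round(4))
# subpixel: dark blob centroid around left hole
for n,d,(u,v) in(("top",a,(263,147)),("scene",b,(240,229)),("scene",b,(207,220))):
    g=cv2.cvtColor(d["image"],cv2.COLOR_RGB2GRAY).astype(float)[v-6:v+7,u-6:u+7]; print(n); print(g.astype(int)[1:-1,1:-1])
plan([])
E
```

```text
plinth hole [0.654 0.037]
plinth hole [ 0.6469 -0.0727]
0.056 [0.6592 0.0363] [0.6541 0.0356] [ 0.646  -0.0755]
0.06 [0.6579 0.0363] [0.6561 0.0362] [ 0.648  -0.0746]
top
[[ 31  42  74 109 126 131 129 132 127 129 128]
 [ 33  46  84 119 129 130 132 130 130 131 131]
 [ 33  51  87 121 128 129 128 130 133 131 131]
 [ 35  51  85 114 114 111 116 122 128 130 130]
 [ 34  52  77  87  77  70  86 108 126 131 129]
 [ 38  59  76  65  60  71  83 101 121 130 131]
 [ 37  62  76  69  80 103 116 119 123 129 128]
 [ 40  69  91  78  63  74  92 116 129 132 128]
 [ 45  80 108 100  76  67  83 110 125 132 126]
 [ 46  76 108 109 104  98 103 112 119 119 119]
 [ 37  55  73  77  77  77  80  79  82  84  83]]
scene
[[142 140 135 139 135 137 128 117 115 104  96]
 [144 143 143 142 144 142 140 137 132 128 122]
 [143 143 144 144 143 144 141 140 142 140 138]
 [142 143 142 141 136 128 126 133 140 141 142]
 [140 143 140 131 117 101  99 112 131 140 142]
 [145 145 139 121  94  79  77  97 121 138 141]
 [145 144 138 123  94  76  78  98 123 137 142]
 [145 140 140 129 109  92  92 112 133 142 139]
 [144 145 141 139 126 117 117 130 140 143 136]
 [139 142 143 143 139 138 136 141 142 142 134]
 [127 134 136 139 139 141 142 142 141 139 126]]
scene
[[111  87  67  52  50  48  43  50  45  46  53]
 [102  86  72  64  63  62  58  54  49  48  45]
 [ 90  78  80  82  74  76  72  64  62  58  53]
 [ 84  79  83  82  78  79  78  75  73  72  71]
 [ 81  81  83  80  76  74  73  80  81  77  80]
 [ 76  80  81  76  73  65  72  70  75  80  80]
 [ 78  81  80  76  73  72  70  72  74  81  82]
 [ 80  82  81  79  76  72  72  73  80  83  82]
 [ 83  83  83  83  79  72  73  73  81  84  80]
 [ 82  86  84  80  82  83  83  82  84  83  84]
 [ 76  84  81  81  80  83  85  82  86  81  84]]
now [620.5 -19.4  90.3] hd 86.22 z [ 1.7e-03 -2.0e-04 -1.0e+00] F [-0.2 -0.2 -1.8] op 0.0094 t 5.72
```

>>> play_rows(targets=[0.1,-0.3,0,0,0.1,-0.3,0.4,0,0.1,-0.3,0.8,0,0.1,-0.3,1.2,0,0.1,-0.3,1.5,0,0.1,-0.3,1.7,0,0.1,-0.3,1.7,0,0.1,-0.3,1.7,0])

```text
t: 6.38
tool_pos: [0.6168, -0.0181, 0.0734]
orientation: [-2.293, -2.147, 0.0]
force: [-7.8, 0.7, 9.3]
opening: 0.0098
gripper_force: 30.0
```

>>> play_rows(targets=[0,0,0,0,0,0,0,0,0,0,0,0,0,0,0,0,0,0,0,0,0,0,0,0,0,0,0,0,0,0,0,0])

```text
t: 7.05
tool_pos: [0.6168, -0.0181, 0.0734]
orientation: [-2.293, -2.147, 0.0]
force: [-7.6, 0.2, 10.4]
opening: 0.0093
gripper_force: 30.0
```

>>> play_rows(targets=[0,0,0,0,0,0,0,0,0,0,0,0,0,0,0,0,0,0,-4,0,0,0,-8,0,0,0,-12,0,0,0,-12,0], grip=4)

```text
t: 7.72
tool_pos: [0.6217, -0.0186, 0.2027]
orientation: [2.285, 2.14, 0.015]
force: [1.1, -0.7, 2.5]
opening: 0.04
gripper_force: 0.0
```

Run:
```python
from plan import *
plan([(580,140,190,130),(535.6,303.2,150,172.6)])
```

```text
now [621.7 -18.6 202.7] hd 86.23 z [ 0.0143 -0.0016 -0.9999] F [ 1.1 -0.7  2.5] op 0.04 t 7.72
(580, 140, 190, 130) -> [15.56, -5.22, 1.19] -43.8 rows 6.1
(535.6, 303.2, 150, 172.6) -> [15.39, 7.05, 3.91] -42.6 rows 5.9
```

>>> play_rows(targets=[15.6,-5.2,1,-44,15.6,-5.2,1,-44,15.6,-5.2,1,-44,15.6,-5.2,1,-44,15.6,-5.2,1,-44,15.6,-5.2,1,-44,15.6,-5.2,1,-44,15.6,-5.2,1,-44])

```text
t: 8.38
tool_pos: [0.5753, 0.1411, 0.182]
orientation: [1.325, 2.849, -0.0]
force: [-0.0, -1.2, 0.7]
opening: 0.04
gripper_force: 0.0
```

>>> play_rows(targets=[15.4,7.1,4,-42.6,15.4,7.1,4,-42.6,15.4,7.1,4,-42.6,15.4,7.1,4,-42.6,15.4,7.1,4,-42.6,15.4,7.1,4,-42.6,15.4,7.1,4,-42.6,15.4,7.1,4,-42.6])

```text
t: 9.05
tool_pos: [0.5304, 0.304, 0.1421]
orientation: [0.208, 3.135, -0.0]
force: [1.0, 0.0, 0.2]
opening: 0.04
gripper_force: 0.0
```

>>> play_rows(targets=[0,0,0,0,0,0,0,0,0,0,0,0,0,0,0,0,0,0,0,0,0,0,0,0])

```text
t: 9.55
tool_pos: [0.5302, 0.3042, 0.1423]
orientation: [0.198, 3.135, 0.0]
force: [-0.1, 0.5, 0.6]
opening: 0.04
gripper_force: 0.0
```

Run:
```python
from plan import *
plan([(535.6,303.2,46,172.6)])
a,b=cam("top"),cam("scene"); pickle.dump((a,b),open("d2.pkl","wb"))
crop(a,240,130,80,82,7,"t5.png",5); crop(b,190,170,80,80,7,"s5.png",5)
A=cv2.imread("pics/t5.png");B=cv2.imread("pics/s5.png")
m=np.hstack([A[:560],B]); print(m.shape)
cv2.imwrite("pics/m5.png",cv2.resize(m,None,fx=5/7,fy=5/7,interpolation=cv2.INTER_AREA))
```

```text
now [530.2 304.2 142.3] hd 172.77 z [ 1.e-04  1.e-04 -1.e+00] F [-0.1  0.5  0.6] op 0.04 t 9.55
(535.6, 303.2, 46, 172.6) -> [-0.55, -0.03, 9.63] 0.2 rows 2.3
(560, 1120, 3)
```

View pics/m5.png

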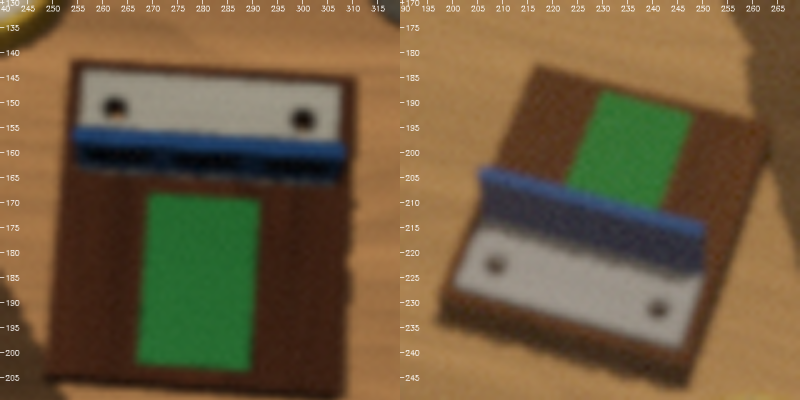

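The rail stands on the plinth with its panel towards the pad. Its holes are dark, at raw top (262.5,151) and (300,153.5) and raw scene (208.5,222.5) and (241,231.5). I'll compute the offsets.

```bash
cat > holes.py <<'E'
from plan import *
def cent(d,u,v,r=4):
    g=cv2.cvtColor(d["image"],cv2.COLOR_RGB2GRAY).astype(float); u0,v0=int(round(u)),int(round(v))
    w=g[v0-r:v0+r+1,u0-r:u0+r+1]; w=np.clip(np.percentile(w,70)-15-w,0,None); y,x=np.mgrid[v0-r:v0+r+1,u0-r:u0+r+1]
    return np.array([(w*x).sum(),(w*y).sum()])/w.sum()
def holes(a,b,z):
    for n,d,l in(("top",a,[(262.5,151.1),(300.1,153.5)]),("scene",b,[(241,231.5),(208.5,222.5)])):
        for q in l:
            c=cent(d,*q); print(n,c.round(2),(inv(n,d,c,z)*1000).round(1))
E
python3 - <<'E'
from holes import *
print("rail now"); holes(*pickle.load(open("d2.pkl","rb")),.042)
print("plinth before"); holes(*pickle.load(open("d0.pkl","rb")),.036)
E
```

```text
rail now
top [262.29 151.7 ] [650.9  38.3]
top [299.96 154.66] [641.8 -71.6]
scene [241.2  231.48] [653.3  37.4]
scene [208.47 222.44] [645.6 -73.5]
plinth before
top [261.1  150.87] [655.3  41.9]
top [299.81 154.78] [643.3 -71.7]
scene [241.04 230.99] [648.7  35.7]
scene [207.65 219.96] [634.3 -80. ]
```

Run:
```python
from fit import *
from h import inv
for n,t,s,c in(("+x",(437,122),(153,317),(143,352)),("-x",(413,247),(182,222),(172,262))):
    print(n,"top@73",inv("top",a,T1([t])[0],.073)*1000,"scene top of wing@73",inv("scene",b,S1([s])[0],.073)*1000,"collar@41",inv("scene",b,S1([c])[0],.041)*1000)
```

```text
plinthtop xyz mm [585.1 -13.1  42.8] yaw -3.7 rms px 0.32
box1top xyz mm [ 553.1 -264.8   40.7] yaw 16.0 rms px 0.62
box3top xyz mm [ 568.5 -396.4   39.3] yaw -7.0 rms px 0.72
box3badge xyz mm [ 568.6 -395.7   44.4] yaw -6.5 rms px 0.37
box5badge xyz mm [ 427.5 -382.8   45. ] yaw -4.0 rms px 0.6
box4top xyz mm [503.  440.2  39.4] yaw 6.3 rms px 0.55
rail(z of flange top) xyz mm [409.2 273.4   7.1] yaw 5.1 rms px 0.66
blocktop xyz mm [570.8 297.9  38.5] yaw -7.3 rms px 0.39
wingtop+x [array([0.6029, 0.292 , 0.085 ]), np.float64(0.0059)]
wingtop-x [array([0.5315, 0.3005, 0.0862]), np.float64(0.005)]
+x top@73 [605.61604381 293.44751732] scene top of wing@73 [596.88638087 295.02794126] collar@41 [605.40858954 294.19182688]
-x top@73 [533.45330017 303.04203763] scene top of wing@73 [524.05126493 303.17838529] collar@41 [535.84263112 302.90727293]
```

>>> play_rows(targets=[-0.5,0,3,0,-0.5,0,6,0,-0.5,0,8,0,-0.5,0,9,0,-0.5,0,9.6,0,-0.5,0,9.6,0,-0.5,0,9.6,0,-0.5,0,9.6,0])

```text
t: 10.32
tool_pos: [0.5363, 0.3044, 0.0482]
orientation: [0.196, 3.133, 0.002]
force: [-0.0, -0.3, 1.2]
opening: 0.0401
gripper_force: 0.0
```

>>> play_rows(targets=[0,0,0,0,0,0,0,0,0,0,0,0,0,0,0,0,0,0,0,0,0,0,0,0,0,0,0,0,0,0,0,0], grip=0, grip_force=30)

```text
t: 10.98
tool_pos: [0.5351, 0.3038, 0.0464]
orientation: [0.197, 3.135, 0.0]
force: [-0.3, -0.1, 2.0]
opening: 0.0097
gripper_force: 30.0
```

Run:
```python
from plan import *
plan([(535.6,303.2,150,172.6),(600,180,160,175),(653.5,37.2,110,176.3)])
```

```text
now [535.1 303.8  46.4] hd 172.83 z [ 1.e-04  1.e-04 -1.e+00] F [-0.3 -0.1  2. ] op 0.0097 t 10.98
(535.6, 303.2, 150, 172.6) -> [-0.06, -0.05, -10.36] 0.2 rows 2.5
(600, 180, 160, 175) -> [-7.97, -11.39, -1.0] -2.4 rows 3.3
(653.5, 37.2, 110, 176.3) -> [-6.56, -13.77, 5.0] -1.3 rows 3.8
```

>>> play_rows(targets=[0,0,-3,0,0,0,-6,0,0,0,-9,0,0,0,-10.4,0,0,0,-10.4,0])

```text
t: 11.4
tool_pos: [0.5375, 0.3049, 0.1548]
orientation: [0.196, 3.129, 0.005]
force: [0.4, -0.4, -0.9]
opening: 0.0097
gripper_force: 30.0
```

>>> play_rows(targets=[-3,-4,0,0,-5,-7,-0.5,-1,-8,-11.4,-1,-2,-11,-18,0,-3,-14.5,-25.2,4,-3.7,-14.5,-25.2,4,-3.7,-14.5,-25.2,4,-3.7,-14.5,-25.2,4,-3.7])

```text
t: 12.07
tool_pos: [0.6457, 0.0295, 0.1042]
orientation: [-0.102, -3.133, 0.004]
force: [0.1, 0.1, -1.1]
opening: 0.0098
gripper_force: 30.0
```

>>> play_rows(targets=[0,0,0,0,0,0,0,0,0,0,0,0,0,0,0,0,0,0,0,0,0,0,0,0,0,0,0,0,0,0,0,0])

```text
t: 12.73
tool_pos: [0.6475, 0.0362, 0.1105]
orientation: [0.094, 3.14, -0.0]
force: [0.3, 0.2, -1.2]
opening: 0.0097
gripper_force: 30.0
```

Run:
```python
from plan import *
plan([(653.5,37.2,96,176.3),(653.5,37.2,52,176.3)])
```

```text
now [647.5  36.2 110.5] hd 176.57 z [ 5.e-04 -0.e+00 -1.e+00] F [ 0.3  0.2 -1.2] op 0.0097 t 12.73
(653.5, 37.2, 96, 176.3) -> [-0.59, 0.14, 1.45] 0.3 rows 0.4
(653.5, 37.2, 52, 176.3) -> [0.0, 0.0, 4.4] -0.0 rows 1.1
```

>>> play_rows(targets=[-0.6,0.1,0.5,0,-0.6,0.1,1,0,-0.6,0.1,1.5,0,-0.6,0.1,2,0,-0.6,0.1,2.5,0,-0.6,0.1,2.5,0,-0.6,0.1,2.5,0,-0.6,0.1,2.5,0])

```text
t: 13.4
tool_pos: [0.6535, 0.0362, 0.0853]
orientation: [0.095, 3.14, -0.0]
force: [-0.1, -0.1, -0.5]
opening: 0.0096
gripper_force: 30.0
```

>>> play_rows(targets=[0,0,0.3,0,0,0,0.6,0,0,0,0.9,0,0,0,1.2,0,0,0,1.2,0,0,0,1.2,0,0,0,1.2,0,0,0,1.2,0])

```text
t: 14.07
tool_pos: [0.6534, 0.0363, 0.0732]
orientation: [-0.095, -3.14, -0.0]
force: [-0.7, 0.3, -0.6]
opening: 0.0098
gripper_force: 30.0
```

Run:
```python
from plan import *
plan([(653.5,37.2,52,176.3)])
```

```text
now [653.4  36.3  73.2] hd 176.52 z [-1.e-04  0.e+00 -1.e+00] F [-0.7  0.3 -0.6] op 0.0098 t 14.07
(653.5, 37.2, 52, 176.3) -> [0.0, 0.09, 2.12] 0.2 rows 0.5
```

>>> play_rows(targets=[0,0.1,0.4,0,0,0.1,0.8,0,0,0.1,1.2,0,0,0.1,1.6,0,0,0.1,1.9,0,0,0.1,2.1,0,0,0.1,2.2,0,0,0.1,2.2,0])

```text
t: 14.73
tool_pos: [0.6536, 0.0373, 0.0527]
orientation: [-0.095, -3.14, 0.0]
force: [-6.9, 0.2, 10.6]
opening: 0.0098
gripper_force: 30.0
```

>>> play_rows(targets=[0,0,0,0,0,0,0,0,0,0,0,0,0,0,0,0])

```text
t: 15.07
tool_pos: [0.6535, 0.0373, 0.0527]
orientation: [-0.095, -3.14, 0.0]
force: [-6.8, -0.2, 11.0]
opening: 0.0097
gripper_force: 30.0
```

>>> play_rows(targets=[0,0,0,0,0,0,0,0,0,0,0,0,0,0,0,0,0,0,-4,0,0,0,-8,0,0,0,-11,0,0,0,-11,0], grip=4)

```text
t: 15.73
tool_pos: [0.658, 0.0372, 0.1703]
orientation: [0.095, 3.128, 0.0]
force: [0.8, 0.2, 0.6]
opening: 0.0403
gripper_force: 0.0
```

>>> play_rows(targets=[0,0,0,0,0,0,0,0,0,0,0,0,0,0,0,0])

```text
t: 16.07
tool_pos: [0.6522, 0.0373, 0.1587]
orientation: [-0.095, -3.136, 0.0]
force: [-0.2, -0.6, -0.0]
opening: 0.0403
gripper_force: 0.0
```

Run:
```python
from plan import *
plan([(605.3,293.9,140,172.6)])
```

```text
now [652.2  37.3 158.7] hd 176.53 z [-3.8e-03  1.0e-04 -1.0e+00] F [-0.2 -0.6 -0. ] op 0.0403 t 16.07
(605.3, 293.9, 140, 172.6) -> [6.23, 25.33, 1.89] 3.9 rows 6.3
```

>>> play_rows(targets=[6.2,25.3,1.9,4,6.2,25.3,1.9,4,6.2,25.3,1.9,4,6.2,25.3,1.9,4,6.2,25.3,1.9,4,6.2,25.3,1.9,4,6.2,25.3,1.9,4,6.2,25.3,1.9,4])

```text
t: 16.73
tool_pos: [0.6046, 0.297, 0.14]
orientation: [-0.197, -3.132, 0.001]
force: [0.1, -0.0, 0.4]
opening: 0.04
gripper_force: 0.0
```

>>> play_rows(targets=[0,0,0,0,0,0,0,0,0,0,0,0,0,0,0,0,0,0,0,0,0,0,0,0,0,0,0,0,0,0,0,0])

```text
t: 17.4
tool_pos: [0.6071, 0.2933, 0.1423]
orientation: [0.205, 3.135, 0.0]
force: [0.5, -0.4, 0.1]
opening: 0.0396
gripper_force: 0.0
```

Run:
```python
from plan import *
plan([(605.3,293.9,46,172.6)])
```

```text
now [607.1 293.3 142.3] hd 172.5 z [ 2.e-04  1.e-04 -1.e+00] F [ 0.5 -0.4  0.1] op 0.0396 t 17.4
(605.3, 293.9, 46, 172.6) -> [0.19, 0.04, 9.63] -0.1 rows 2.3
```

>>> play_rows(targets=[0.2,0,3,0,0.2,0,6,0,0.2,0,8,0,0.2,0,9,0,0.2,0,9.6,0,0.2,0,9.6,0,0.2,0,9.6,0,0.2,0,9.6,0])

```text
t: 18.07
tool_pos: [0.6063, 0.2944, 0.0483]
orientation: [0.205, 3.132, 0.002]
force: [-0.5, 0.1, 0.5]
opening: 0.0401
gripper_force: 0.0
```

>>> play_rows(targets=[0,0,0,0,0,0,0,0,0,0,0,0,0,0,0,0,0,0,0,0,0,0,0,0,0,0,0,0,0,0,0,0], grip=0, grip_force=30)

```text
t: 18.73
tool_pos: [0.6051, 0.2939, 0.0464]
orientation: [0.205, 3.135, 0.0]
force: [-0.9, -0.3, 2.5]
opening: 0.0097
gripper_force: 30.0
```

Run:
```python
from plan import *
plan([(605.3,293.9,150,172.6),(640,110,160,175),(646.2,-73,120,176.3)])
```

```text
now [605.1 293.9  46.4] hd 172.53 z [ 2.e-04  1.e-04 -1.e+00] F [-0.9 -0.3  2.5] op 0.0097 t 18.73
(605.3, 293.9, 150, 172.6) -> [-0.02, 0.01, -10.36] -0.1 rows 2.5
(640, 110, 160, 175) -> [-5.81, -17.79, -1.0] -2.4 rows 4.5
(646.2, -73, 120, 176.3) -> [-2.2, -18.18, 4.0] -1.3 rows 4.5
```

>>> play_rows(targets=[0,0,-3,0,0,0,-6,0,0,0,-9,0,0,0,-10.4,0,0,0,-10.4,0])

```text
t: 19.15
tool_pos: [0.6076, 0.2948, 0.1552]
orientation: [0.204, 3.128, 0.005]
force: [0.8, -0.1, 0.1]
opening: 0.0101
gripper_force: 30.0
```

>>> play_rows(targets=[-2,-4,0,0,-3,-8,-0.5,-1,-4,-12,-1,-1.5,-5.8,-17.8,-1,-2.4,-5.8,-17.8,-1,-2.4,-5.8,-17.8,-1,-2.4])

```text
t: 19.65
tool_pos: [0.639, 0.1043, 0.1574]
orientation: [-0.147, -3.135, 0.003]
force: [-0.1, -1.0, -0.3]
opening: 0.0097
gripper_force: 30.0
```

>>> play_rows(targets=[-0.5,-4,0,0,-1,-8,0,0,-1.5,-12,0,-1,-2,-16,1,-1,-2.2,-18.2,3,-1.3,-2.2,-18.2,4,-1.3,-2.2,-18.2,4,-1.3,-2.2,-18.2,4,-1.3])

```text
t: 20.32
tool_pos: [0.6437, -0.0719, 0.1177]
orientation: [-0.103, -3.136, -0.002]
force: [0.2, 0.4, -0.5]
opening: 0.0096
gripper_force: 30.0
```

>>> play_rows(targets=[0,0,0,0,0,0,0,0,0,0,0,0,0,0,0,0,0,0,0,0,0,0,0,0,0,0,0,0,0,0,0,0])

```text
t: 20.98
tool_pos: [0.6452, -0.0734, 0.1203]
orientation: [0.103, 3.14, -0.0]
force: [-0.1, -0.5, -0.8]
opening: 0.0099
gripper_force: 30.0
```

Run:
```python
from plan import *
a,b=cam("top"),cam("scene"); pickle.dump((a,b),open("d3.pkl","wb"))
plan([(646.2,-73,73,176.3),(646.2,-73,52,176.3)])
A0,B0=pickle.load(open("d2.pkl","rb"))
print("scene diff flange-left region",np.abs(b["image"][210:235,230:250].astype(int)-B0["image"][210:235,230:250]).mean())
crop(b,175,140,95,95,6,"s6.png",5)
```

```text
now [645.1 -73.5 120.2] hd 176.22 z [-0.  0. -1.] F [-1.3 -0.5 -0.7] op 0.0098 t 21.08
(646.2, -73, 73, 176.3) -> [-0.1, 0.06, 4.72] -0.1 rows 1.1
(646.2, -73, 52, 176.3) -> [0.0, 0.0, 2.1] 0.0 rows 0.5
scene diff flange-left region 9.474666666666666
```

View pics/s6.png

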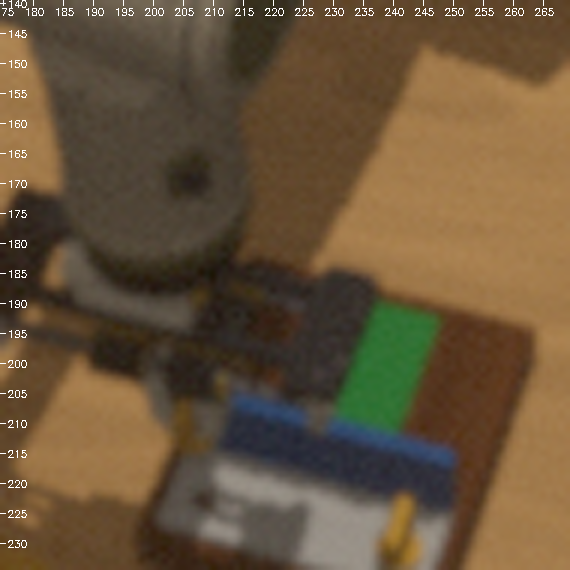

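The left screw is seated at raw ~(241,230) and the rail has not moved. The second screw hangs at (205,210), above the right hole at (208.5,222.5). Next I insert it.

>>> play_rows(targets=[-0.1,0.1,1,0,-0.1,0.1,2,0,-0.1,0.1,2.8,0,-0.1,0.1,3.5,0,-0.1,0.1,4,0,-0.1,0.1,4.4,0,-0.1,0.1,4.7,0,-0.1,0.1,4.7,0])

```text
t: 21.75
tool_pos: [0.6458, -0.0725, 0.0723]
orientation: [-0.103, -3.139, -0.0]
force: [-0.2, -0.1, -0.9]
opening: 0.01
gripper_force: 30.0
```

>>> play_rows(targets=[0,0,0,0,0,0,0,0,0,0,0,0,0,0,0,0])

```text
t: 22.08
tool_pos: [0.6464, -0.0725, 0.0736]
orientation: [0.103, 3.139, -0.0]
force: [-2.1, 0.0, -1.3]
opening: 0.0099
gripper_force: 30.0
```

>>> play_rows(targets=[0,0,0.4,0,0,0,0.8,0,0,0,1.2,0,0,0,1.5,0,0,0,1.8,0,0,0,2,0,0,0,2.1,0,0,0,2.1,0])

```text
t: 22.75
tool_pos: [0.6462, -0.0725, 0.0527]
orientation: [-0.103, -3.14, -0.0]
force: [-2.5, 0.8, 2.7]
opening: 0.0102
gripper_force: 30.0
```

>>> play_rows(targets=[0,0,0,0,0,0,0,0,0,0,0,0,0,0,0,0])

```text
t: 23.08
tool_pos: [0.6463, -0.0725, 0.0527]
orientation: [0.103, 3.14, -0.0]
force: [-3.9, 0.1, 5.7]
opening: 0.0098
gripper_force: 30.0
```

>>> play_rows(targets=[0,0,0,0,0,0,0,0,0,0,0,0,0,0,0,0,0,0,-4,0,0,0,-8,0,0,0,-12,0,0,0,-12,0], grip=4)

```text
t: 23.75
tool_pos: [0.6511, -0.0734, 0.1831]
orientation: [0.103, 3.125, -0.004]
force: [1.7, -1.3, 3.2]
opening: 0.0398
gripper_force: 0.0
```

>>> play_rows(targets=[0,0,0,0,0,0,0,0,0,0,0,0,0,0,0,0])

```text
t: 24.08
tool_pos: [0.645, -0.0723, 0.1698]
orientation: [-0.103, -3.136, -0.001]
force: [-1.1, 0.1, -0.2]
opening: 0.0397
gripper_force: 0.0
```

Run:
```python
from plan import *
plan([(552.7,-266.2,150,196.1)])
```

```text
now [645.  -72.3 169.8] hd 176.23 z [-3.6e-03  7.0e-04 -1.0e+00] F [-1.1  0.1 -0.2] op 0.0397 t 24.08
(552.7, -266.2, 150, 196.1) -> [7.92, -19.96, 2.0] -19.9 rows 5.2
```

>>> play_rows(targets=[7.9,-20,2,-20,7.9,-20,2,-20,7.9,-20,2,-20,7.9,-20,2,-20,7.9,-20,2,-20,7.9,-20,2,-20,7.9,-20,2,-20,7.9,-20,2,-20], grip=9.3)

```text
t: 24.75
tool_pos: [0.5535, -0.2669, 0.1509]
orientation: [0.44, -3.109, -0.003]
force: [-0.7, 0.6, -0.2]
opening: 0.0884
gripper_force: 0.0
```

>>> play_rows(targets=[0,0,0,0,0,0,0,0,0,0,0,0,0,0,0,0,0,0,0,0,0,0,0,0,0,0,0,0,0,0,0,0])

```text
t: 25.42
tool_pos: [0.5543, -0.2668, 0.1522]
orientation: [-0.444, 3.11, 0.0]
force: [0.7, -0.1, -0.5]
opening: 0.093
gripper_force: 0.0
```

Run:
```python
from plan import *
a,b=cam("top"),cam("scene"); pickle.dump((a,b),open("d4.pkl","wb"))
plan([(552.7,-266.2,12,196.1)])
crop(a,240,130,80,82,7,"t7.png",5); crop(b,190,170,80,80,7,"s7.png",5)
A=cv2.imread("pics/t7.png");B=cv2.imread("pics/s7.png")
cv2.imwrite("pics/m7.png",cv2.resize(np.hstack([A[:560],B]),None,fx=5/7,fy=5/7,interpolation=cv2.INTER_AREA))
```

```text
now [ 554.2 -266.9  152.2] hd -163.77 z [ 1.e-04 -1.e-04 -1.e+00] F [-0.5  0.9 -0.4] op 0.0928 t 25.52
(552.7, -266.2, 12, 196.1) -> [0.13, 0.11, 14.02] 0.1 rows 3.4
```

View pics/m7.png

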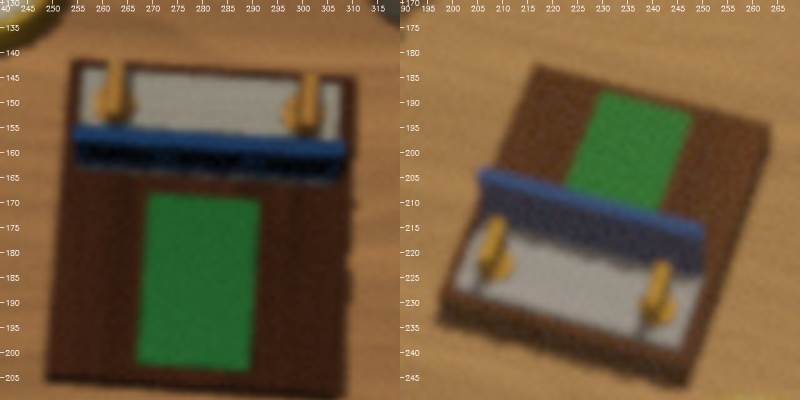

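Both screws stand upright in the rail, at scene (209,222) and (241,230), and the rail is unmoved. Now carton 1.

>>> play_rows(targets=[0.1,0.1,4,0,0.1,0.1,8,0,0.1,0.1,11,0,0.1,0.1,13,0,0.1,0.1,14,0,0.1,0.1,14,0,0.1,0.1,14,0,0.1,0.1,14,0])

```text
t: 26.18
tool_pos: [0.5545, -0.2671, 0.0144]
orientation: [-0.443, 3.108, -0.003]
force: [0.2, -0.5, 0.8]
opening: 0.0932
gripper_force: 0.0
```

>>> play_rows(targets=[0,0,0,0,0,0,0,0,0,0,0,0,0,0,0,0,0,0,0,0,0,0,0,0,0,0,0,0,0,0,0,0], grip=5, grip_force=30)

```text
t: 26.85
tool_pos: [0.5533, -0.2665, 0.0127]
orientation: [-0.443, 3.11, -0.001]
force: [-1.3, -0.5, 4.7]
opening: 0.0638
gripper_force: 30.0
```

Run:
```python
from plan import *
plan([(552.7,-266.2,160,196.1),(549.7,-11.3,120,176.3)])
```

```text
now [ 553.3 -266.5   12.7] hd -163.78 z [ 6.e-04 -5.e-04 -1.e+00] F [-1.3 -0.5  4.7] op 0.0638 t 26.85
(552.7, -266.2, 160, 196.1) -> [0.04, 0.03, -14.73] 0.1 rows 3.5
(549.7, -11.3, 120, 176.3) -> [-6.79, 24.58, 3.99] 19.8 rows 6.2
```

>>> play_rows(targets=[0,0,-4,0,0,0,-8,0,0,0,-12,0,0,0,-14.7,0,0,0,-14.7,0])

```text
t: 27.27
tool_pos: [0.5563, -0.268, 0.1669]
orientation: [-0.442, 3.102, -0.01]
force: [1.5, -0.8, -2.2]
opening: 0.064
gripper_force: 30.0
```

>>> play_rows(targets=[-1,4,0,3,-2,8,0,6,-3,12,1,9,-4.5,16,2,13,-6,21,3,17,-6.8,24.6,4,20,-6.8,24.6,4,20,-6.8,24.6,4,20])

```text
t: 27.93
tool_pos: [0.547, -0.0073, 0.1158]
orientation: [-0.096, -3.135, -0.002]
force: [-0.2, -0.2, -2.6]
opening: 0.0638
gripper_force: 30.0
```

>>> play_rows(targets=[0,0,0,0,0,0,0,0,0,0,0,0,0,0,0,0,0,0,0,0,0,0,0,0,0,0,0,0,0,0,0,0])

```text
t: 28.6
tool_pos: [0.5496, -0.0113, 0.1193]
orientation: [0.104, 3.14, -0.0]
force: [0.5, -0.3, -3.7]
opening: 0.0636
gripper_force: 30.0
```

Run:
```python
from plan import *
plan([(549.7,-11.3,49,176.3)])
```

```text
now [549.6 -11.3 119.3] hd 176.2 z [ 1.e-04 -0.e+00 -1.e+00] F [ 0.5 -0.3 -3.7] op 0.0636 t 28.6
(549.7, -11.3, 49, 176.3) -> [-0.01, 0.0, 7.03] -0.1 rows 1.7
```

>>> play_rows(targets=[0,0,2,0,0,0,4,0,0,0,5,0,0,0,6,0,0,0,6.5,0,0,0,6.8,0,0,0,7,0,0,0,7.1,0])

```text
t: 29.27
tool_pos: [0.5501, -0.011, 0.0487]
orientation: [0.103, 3.139, -0.0]
force: [-0.1, 0.0, 0.1]
opening: 0.0634
gripper_force: 30.0
```

>>> play_rows(targets=[0,0,0,0,0,0,0,0,0,0,0,0,0,0,0,0])

```text
t: 29.6
tool_pos: [0.5499, -0.0111, 0.0487]
orientation: [0.103, 3.139, -0.0]
force: [-0.4, 0.9, -1.3]
opening: 0.0637
gripper_force: 30.0
```

>>> play_rows(targets=[0,0,0,0,0,0,0,0,0,0,0,0,0,0,0,0,0,0,-3,0,0,0,-7,0,0,0,-11,0,0,0,-11,0], grip=9.3)

```text
t: 30.27
tool_pos: [0.5545, -0.0115, 0.1679]
orientation: [0.103, 3.126, -0.002]
force: [1.5, -1.4, 0.6]
opening: 0.0929
gripper_force: 0.0
```

>>> play_rows(targets=[0,0,0,0,0,0,0,0,0,0,0,0,0,0,0,0])

```text
t: 30.6
tool_pos: [0.5483, -0.0109, 0.1562]
orientation: [-0.103, -3.137, -0.0]
force: [-0.6, -0.8, -0.0]
opening: 0.0929
gripper_force: 0.0
```

Run:
```python
from plan import *
plan([(560,-200,170,175),(568,-398.7,150,173.1)])
```

```text
now [548.3 -10.9 156.2] hd 176.23 z [-3.3e-03  4.0e-04 -1.0e+00] F [-0.6 -0.8 -0. ] op 0.0929 t 30.6
(560, -200, 170, 175) -> [-2.41, -18.8, -1.4] 1.2 rows 4.6
(568, -398.7, 150, 173.1) -> [-2.53, -19.72, 1.99] 1.9 rows 4.8
```

>>> play_rows(targets=[-2.4,-18.8,-1.4,1,-2.4,-18.8,-1.4,1,-2.4,-18.8,-1.4,1,-2.4,-18.8,-1.4,1,-2.4,-18.8,-1.4,1])

```text
t: 31.02
tool_pos: [0.5601, -0.2039, 0.171]
orientation: [-0.134, -3.137, 0.001]
force: [0.4, 0.5, 0.7]
opening: 0.093
gripper_force: 0.0
```

>>> play_rows(targets=[-2.5,-19.7,2,2,-2.5,-19.7,2,2,-2.5,-19.7,2,2,-2.5,-19.7,2,2,-2.5,-19.7,2,2,-2.5,-19.7,2,2,-2.5,-19.7,2,2,-2.5,-19.7,2,2])

```text
t: 31.68
tool_pos: [0.569, -0.3979, 0.1505]
orientation: [-0.186, -3.134, -0.003]
force: [0.2, -0.1, -0.2]
opening: 0.0931
gripper_force: 0.0
```

>>> play_rows(targets=[0,0,0,0,0,0,0,0,0,0,0,0,0,0,0,0,0,0,0,0,0,0,0,0,0,0,0,0,0,0,0,0])

```text
t: 32.35
tool_pos: [0.5697, -0.3985, 0.1523]
orientation: [0.186, 3.136, -0.0]
force: [-0.1, 0.2, -0.2]
opening: 0.0931
gripper_force: 0.0
```

Run:
```python
from plan import *
plan([(568,-398.7,12.5,173.1)])
```

```text
now [ 569.7 -398.5  152.3] hd 173.23 z [ 1.e-04 -0.e+00 -1.e+00] F [-0.1  0.2 -0.2] op 0.0931 t 32.35
(568, -398.7, 12.5, 173.1) -> [0.16, -0.04, 13.98] 0.1 rows 3.4
```

>>> play_rows(targets=[0.2,0,4,0,0.2,0,8,0,0.2,0,11,0,0.2,0,13,0,0.2,0,14,0,0.2,0,14,0,0.2,0,14,0,0.2,0,14,0])

```text
t: 33.02
tool_pos: [0.5691, -0.3995, 0.0148]
orientation: [0.185, 3.133, -0.003]
force: [0.2, 1.6, 1.1]
opening: 0.0929
gripper_force: 0.0
```

>>> play_rows(targets=[0,0,0,0,0,0,0,0,0,0,0,0,0,0,0,0,0,0,0,0,0,0,0,0,0,0,0,0,0,0,0,0], grip=5, grip_force=30)

```text
t: 33.68
tool_pos: [0.5678, -0.3984, 0.0126]
orientation: [0.185, 3.136, -0.0]
force: [-1.3, 1.2, 4.2]
opening: 0.0638
gripper_force: 30.0
```

>>> play_rows(targets=[0,0,-4,0,0,0,-8,0,0,0,-12,0,0,0,-16,0,0,0,-16,0,0,0,-16,0,0,0,-16,0,0,0,-16,0])

```text
t: 34.35
tool_pos: [0.5663, -0.3973, 0.1688]
orientation: [-0.185, -3.132, -0.005]
force: [0.2, 0.3, -2.2]
opening: 0.0639
gripper_force: 30.0
```

Run:
```python
from plan import *
a=cam("top"); cv2.imwrite("pics/t8.png",a["image"][:,:,::-1])
plan([(560,-200,175,175),(549.7,-11.3,150,176.3),(549.7,-11.3,87,176.3)])
```

```text
now [ 566.2 -397.2  168.6] hd 173.23 z [-0.0042  0.0034 -1.    ] F [ 0.2  0.6 -1.9] op 0.0633 t 34.4
(560, -200, 175, 175) -> [2.95, 19.51, -0.57] -1.8 rows 4.7
(549.7, -11.3, 150, 176.3) -> [2.65, 18.7, 2.57] -1.3 rows 4.6
(549.7, -11.3, 87, 176.3) -> [-0.03, -0.02, 6.3] 0.0 rows 1.5
```

>>> play_rows(targets=[0.6,4,0,0,1.2,8,0,-1,1.8,12,0,-1,2.4,16,-0.3,-1.8,3,19.5,-0.6,-1.8,3,19.5,-0.6,-1.8])

```text
t: 34.9
tool_pos: [0.56, -0.1944, 0.1764]
orientation: [-0.129, -3.136, -0.006]
force: [-0.3, -0.6, -1.4]
opening: 0.0639
gripper_force: 30.0
```

>>> play_rows(targets=[0.6,4,0,0,1.2,8,0,-1,1.8,12,1,-1,2.4,16,2,-1.3,2.6,18.7,2.6,-1.3,2.6,18.7,2.6,-1.3,2.6,18.7,2.6,-1.3,2.6,18.7,2.6,-1.3])

```text
t: 35.57
tool_pos: [0.5506, -0.013, 0.1511]
orientation: [-0.1, -3.138, 0.001]
force: [-0.1, 0.7, -1.6]
opening: 0.0642
gripper_force: 30.0
```

>>> play_rows(targets=[0,0,0,0,0,0,0,0,0,0,0,0,0,0,0,0,0,0,0,0,0,0,0,0,0,0,0,0,0,0,0,0])

```text
t: 36.23
tool_pos: [0.5512, -0.0127, 0.1522]
orientation: [0.101, 3.14, 0.0]
force: [-0.5, 0.3, -2.4]
opening: 0.0634
gripper_force: 30.0
```

Run:
```python
from plan import *
plan([(549.7,-11.3,87,176.3)])
```

```text
now [551.2 -12.7 152.2] hd 176.32 z [ 1.e-04  0.e+00 -1.e+00] F [-0.5  0.3 -2.4] op 0.0634 t 36.23
(549.7, -11.3, 87, 176.3) -> [0.16, 0.13, 6.52] 0.0 rows 1.6
```

>>> play_rows(targets=[0.2,0.1,2,0,0.2,0.1,3.5,0,0.2,0.1,4.5,0,0.2,0.1,5.2,0,0.2,0.1,5.8,0,0.2,0.1,6.2,0,0.2,0.1,6.5,0,0.2,0.1,6.6,0])

```text
t: 36.9
tool_pos: [0.5495, -0.0115, 0.0866]
orientation: [0.101, 3.14, -0.0]
force: [-4.1, 1.1, 7.3]
opening: 0.0633
gripper_force: 30.0
```

>>> play_rows(targets=[0,0,0,0,0,0,0,0,0,0,0,0,0,0,0,0])

```text
t: 37.23
tool_pos: [0.5496, -0.0115, 0.0866]
orientation: [0.101, 3.139, -0.0]
force: [-0.3, -0.1, -0.8]
opening: 0.0636
gripper_force: 30.0
```

>>> play_rows(targets=[0,0,0,0,0,0,0,0,0,0,0,0,0,0,0,0,0,0,-3,0,0,0,-6,0,0,0,-9,0,0,0,-9,0], grip=9.3)

```text
t: 37.9
tool_pos: [0.5529, -0.0119, 0.1836]
orientation: [0.1, 3.13, -0.001]
force: [1.8, -0.5, 0.1]
opening: 0.093
gripper_force: 0.0
```

>>> play_rows(targets=[0,0,0,0,0,0,0,0,0,0,0,0,0,0,0,0])

```text
t: 38.23
tool_pos: [0.5482, -0.0114, 0.1745]
orientation: [-0.101, -3.137, -0.0]
force: [-0.2, -0.4, 0.1]
opening: 0.0928
gripper_force: 0.0
```

Run:
```python
from plan import *
plan([(500,-190,175,176.5),(425.7,-387.1,150,176.5)])
```

```text
now [548.2 -11.4 174.5] hd 176.33 z [-2.8e-03  3.0e-04 -1.0e+00] F [-0.2 -0.4  0.1] op 0.0928 t 38.23
(500, -190, 175, 176.5) -> [3.67, -18.14, -0.04] -0.2 rows 4.4
(425.7, -387.1, 150, 176.5) -> [6.22, -20.12, 2.51] 0.0 rows 5.1
```

>>> play_rows(targets=[3.7,-18.1,0,0,3.7,-18.1,0,0,3.7,-18.1,0,0,3.7,-18.1,0,0,3.7,-18.1,0,0])

```text
t: 38.65
tool_pos: [0.4986, -0.1935, 0.175]
orientation: [-0.104, -3.138, 0.001]
force: [-0.3, -0.3, 0.2]
opening: 0.0929
gripper_force: 0.0
```

>>> play_rows(targets=[6.2,-20.1,2.5,0,6.2,-20.1,2.5,0,6.2,-20.1,2.5,0,6.2,-20.1,2.5,0,6.2,-20.1,2.5,0,6.2,-20.1,2.5,0,6.2,-20.1,2.5,0,6.2,-20.1,2.5,0])

```text
t: 39.32
tool_pos: [0.4255, -0.3858, 0.1501]
orientation: [-0.103, -3.139, -0.003]
force: [0.3, 0.5, 0.2]
opening: 0.0929
gripper_force: 0.0
```

>>> play_rows(targets=[0,0,0,0,0,0,0,0,0,0,0,0,0,0,0,0,0,0,0,0,0,0,0,0,0,0,0,0,0,0,0,0])

```text
t: 39.98
tool_pos: [0.426, -0.3863, 0.1513]
orientation: [0.1, 3.14, -0.0]
force: [0.7, 0.1, 0.8]
opening: 0.093
gripper_force: 0.0
```

Run:
```python
from plan import *
a,b=cam("top"),cam("scene"); pickle.dump((a,b),open("d5.pkl","wb"))
plan([(425.7,-387.1,12.5,176.5)])
crop(a,235,130,80,82,7,"t9.png",5); crop(b,190,150,80,80,7,"s9.png",5)
A=cv2.imread("pics/t9.png");B=cv2.imread("pics/s9.png")
cv2.imwrite("pics/m9.png",cv2.resize(np.hstack([A[:560],B]),None,fx=5/7,fy=5/7,interpolation=cv2.INTER_AREA))
# prediction of ideal top of second box (corner pixels)
c,s=np.cos(np.radians(-3.7)),np.sin(np.radians(-3.7))
P=[[.5497+c*x-s*y,-.0113+s*x+c*y,.112] for x,y in((.05,.032),(.05,-.032),(-.05,-.032),(-.05,.032),(0,0))]
print(pc("top",a,P).round(1).tolist(),pc("scene",b,P).round(1).tolist())
```

```text
now [ 426.  -386.4  151.2] hd 176.32 z [ 0. -0. -1.] F [-0.2  0.6  0.3] op 0.0928 t 40.08
(425.7, -387.1, 12.5, 176.5) -> [0.02, -0.07, 13.87] -0.2 rows 3.3
[[269.5, 161.4], [293.2, 162.9], [291.2, 199.3], [267.1, 197.8], [280.3, 180.2]] [[238.5, 205.5], [219.2, 200.4], [229.1, 175.4], [247.9, 180.1], [233.7, 190.1]]
```

View pics/m9.png

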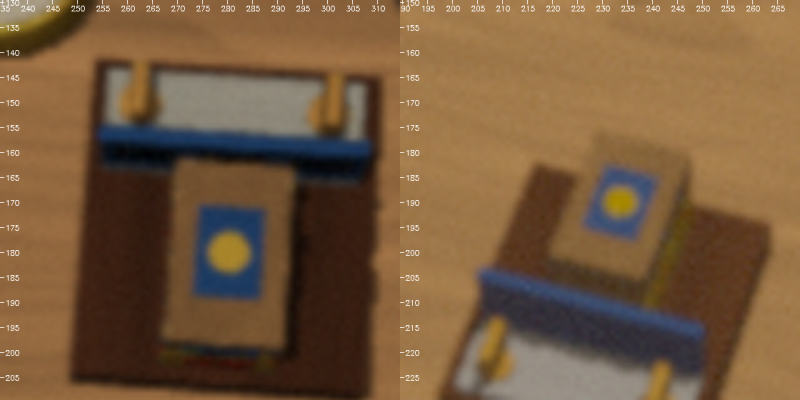

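The brown carton's dot is at (280.3,180) in top and (233.6,190) in scene, matching the prediction, so the stack is true. Next is the black carton.

>>> play_rows(targets=[0,-0.1,4,0,0,-0.1,8,0,0,-0.1,11,0,0,-0.1,13,0,0,-0.1,13.9,0,0,-0.1,13.9,0,0,-0.1,13.9,0,0,-0.1,13.9,0])

```text
t: 40.75
tool_pos: [0.4271, -0.3887, 0.0144]
orientation: [0.101, 3.138, -0.004]
force: [-0.2, -0.6, 0.9]
opening: 0.093
gripper_force: 0.0
```

>>> play_rows(targets=[0,0,0,0,0,0,0,0,0,0,0,0,0,0,0,0,0,0,0,0,0,0,0,0,0,0,0,0,0,0,0,0], grip=5, grip_force=30)

```text
t: 41.42
tool_pos: [0.4261, -0.3873, 0.0126]
orientation: [0.101, 3.14, 0.0]
force: [-0.2, 2.7, 5.2]
opening: 0.0639
gripper_force: 30.0
```

>>> play_rows(targets=[0,0,-4,0,0,0,-8,0,0,0,-12,0,0,0,-16,0,0,0,-19,0,0,0,-19,0,0,0,-19,0,0,0,-19,0])

```text
t: 42.08
tool_pos: [0.4253, -0.3868, 0.2004]
orientation: [-0.101, -3.138, -0.002]
force: [-1.2, 1.0, -3.2]
opening: 0.0641
gripper_force: 30.0
```

Run:
```python
from plan import *
plan([(500,-190,205,176.4),(549.7,-11.3,190,176.3)])
```

```text
now [ 425.3 -386.8  200.4] hd 176.32 z [-0.0016  0.0015 -1.    ] F [-1.2  1.  -3.2] op 0.0641 t 42.08
(500, -190, 205, 176.4) -> [-6.19, 20.12, -0.44] -0.1 rows 5.0
(549.7, -11.3, 190, 176.3) -> [-3.85, 18.14, 1.52] 0.1 rows 4.5
```

>>> play_rows(targets=[-1.2,4,0,0,-2.4,8,0,0,-3.6,12,0,0,-4.8,16,-0.4,0,-6.2,20.1,-0.4,0,-6.2,20.1,-0.4,0])

```text
t: 42.58
tool_pos: [0.5013, -0.1837, 0.2032]
orientation: [-0.093, -3.137, -0.008]
force: [-0.4, -0.2, -2.9]
opening: 0.0641
gripper_force: 30.0
```

>>> play_rows(targets=[-0.8,4,0,0,-1.6,8,0,0,-2.6,12,0.5,0,-3.4,16,1,0,-3.9,18.1,1.5,0,-3.9,18.1,1.5,0,-3.9,18.1,1.5,0,-3.9,18.1,1.5,0])

```text
t: 43.25
tool_pos: [0.55, -0.0132, 0.1892]
orientation: [-0.1, -3.137, 0.001]
force: [0.3, -0.3, -2.5]
opening: 0.0637
gripper_force: 30.0
```

>>> play_rows(targets=[0,0,0,0,0,0,0,0,0,0,0,0,0,0,0,0,0,0,0,0,0,0,0,0,0,0,0,0,0,0,0,0])

```text
t: 43.92
tool_pos: [0.5512, -0.0126, 0.1913]
orientation: [0.101, 3.14, -0.0]
force: [-0.0, 0.3, -2.2]
opening: 0.0638
gripper_force: 30.0
```

Run:
```python
from plan import *
plan([(549.7,-11.3,124.6,176.3)])
```

```text
now [551.2 -12.6 191.3] hd 176.32 z [ 1.e-04 -0.e+00 -1.e+00] F [-0.   0.3 -2.2] op 0.0638 t 43.92
(549.7, -11.3, 124.6, 176.3) -> [0.16, 0.12, 6.67] 0.0 rows 1.6
```

>>> play_rows(targets=[0.2,0.1,2,0,0.2,0.1,3.5,0,0.2,0.1,4.5,0,0.2,0.1,5.2,0,0.2,0.1,5.8,0,0.2,0.1,6.3,0,0.2,0.1,6.6,0,0.2,0.1,6.7,0])

```text
t: 44.58
tool_pos: [0.5496, -0.0115, 0.1246]
orientation: [0.101, 3.139, -0.0]
force: [-3.3, -0.0, 4.8]
opening: 0.0635
gripper_force: 30.0
```

>>> play_rows(targets=[0,0,0,0,0,0,0,0,0,0,0,0,0,0,0,0])

```text
t: 44.92
tool_pos: [0.5495, -0.0115, 0.1246]
orientation: [0.101, 3.139, -0.0]
force: [-1.1, 0.2, -0.3]
opening: 0.0638
gripper_force: 30.0
```

>>> play_rows(targets=[0,0,0,0,0,0,0,0,0,0,0,0,0,0,0,0,0,0,-3,0,0,0,-6,0,0,0,-8,0,0,0,-8,0], grip=9.3)

```text
t: 45.58
tool_pos: [0.5521, -0.0118, 0.2102]
orientation: [0.1, 3.131, -0.001]
force: [1.0, -1.1, 0.6]
opening: 0.0928
gripper_force: 0.0
```

>>> play_rows(targets=[0,0,0,0,0,0,0,0,0,0,0,0,0,0,0,0])

```text
t: 45.92
tool_pos: [0.5483, -0.0114, 0.2025]
orientation: [-0.101, -3.137, -0.0]
force: [-0.9, -0.1, -0.7]
opening: 0.0931
gripper_force: 0.0
```

Run:
```python
from plan import *
plan([(530,220,200,181),(502.3,442.4,150,186.1)])
```

```text
now [548.3 -11.4 202.5] hd 176.33 z [-2.8e-03  3.0e-04 -1.0e+00] F [-0.9 -0.1 -0.7] op 0.0931 t 45.92
(530, 220, 200, 181) -> [3.31, 22.97, 0.26] -4.7 rows 5.6
(502.3, 442.4, 150, 186.1) -> [2.36, 22.29, 5.01] -5.1 rows 5.5
```

>>> play_rows(targets=[3.3,23,0.3,-4.7,3.3,23,0.3,-4.7,3.3,23,0.3,-4.7,3.3,23,0.3,-4.7,3.3,23,0.3,-4.7,3.3,23,0.3,-4.7])

```text
t: 46.42
tool_pos: [0.5295, 0.2239, 0.2]
orientation: [0.031, -3.14, -0.001]
force: [-0.2, -0.2, 0.3]
opening: 0.0931
gripper_force: 0.0
```

>>> play_rows(targets=[2.4,22.3,5,-5.1,2.4,22.3,5,-5.1,2.4,22.3,5,-5.1,2.4,22.3,5,-5.1,2.4,22.3,5,-5.1,2.4,22.3,5,-5.1,2.4,22.3,5,-5.1,2.4,22.3,5,-5.1])

```text
t: 47.08
tool_pos: [0.5016, 0.4432, 0.149]
orientation: [0.172, -3.134, 0.003]
force: [0.0, 0.3, -0.5]
opening: 0.0931
gripper_force: 0.0
```

>>> play_rows(targets=[0,0,0,0,0,0,0,0,0,0,0,0,0,0,0,0,0,0,0,0,0,0,0,0,0,0,0,0,0,0,0,0])

```text
t: 47.75
tool_pos: [0.5032, 0.4426, 0.1514]
orientation: [-0.167, 3.137, 0.0]
force: [-0.8, 0.2, 0.0]
opening: 0.0929
gripper_force: 0.0
```

Run:
```python
from plan import *
plan([(502.3,442.4,12.5,186.1)])
```

```text
now [503.2 442.6 151.4] hd -173.89 z [ 2.e-04  1.e-04 -1.e+00] F [-0.8  0.2  0. ] op 0.0929 t 47.75
(502.3, 442.4, 12.5, 186.1) -> [0.09, -0.01, 13.89] 0.0 rows 3.3
```

>>> play_rows(targets=[0.1,0,4,0,0.1,0,8,0,0.1,0,11,0,0.1,0,13,0,0.1,0,13.9,0,0.1,0,13.9,0,0.1,0,13.9,0,0.1,0,13.9,0])

```text
t: 48.42
tool_pos: [0.5035, 0.4437, 0.0147]
orientation: [-0.168, 3.134, 0.003]
force: [-0.2, 0.9, 0.3]
opening: 0.0927
gripper_force: 0.0
```

>>> play_rows(targets=[0,0,0,0,0,0,0,0,0,0,0,0,0,0,0,0,0,0,0,0,0,0,0,0,0,0,0,0,0,0,0,0], grip=5, grip_force=30)

```text
t: 49.08
tool_pos: [0.5022, 0.4426, 0.0126]
orientation: [-0.168, 3.137, -0.0]
force: [-1.0, -2.4, 5.1]
opening: 0.0638
gripper_force: 30.0
```

>>> play_rows(targets=[0,0,-4,0,0,0,-8,0,0,0,-12,0,0,0,-16,0,0,0,-20,0,0,0,-22,0,0,0,-22,0,0,0,-22,0])

```text
t: 49.75
tool_pos: [0.5025, 0.4431, 0.2328]
orientation: [-0.168, 3.135, 0.002]
force: [0.1, 0.1, -3.8]
opening: 0.0639
gripper_force: 30.0
```

Run:
```python
from plan import *
plan([(530,220,240,181),(549.7,-11.3,225,176.3)])
```

```text
now [502.5 443.1 232.8] hd -173.87 z [ 0.0016  0.0014 -1.    ] F [ 0.1  0.1 -3.8] op 0.0639 t 49.75
(530, 220, 240, 181) -> [-0.36, -22.47, -0.74] 5.1 rows 5.4
(549.7, -11.3, 225, 176.3) -> [-1.55, -23.17, 1.47] 4.7 rows 5.6
```

>>> play_rows(targets=[0,-4,0,1,0,-8,0,2,-0.2,-12,0,3,-0.3,-16,-0.7,4,-0.4,-20,-0.7,5.1,-0.4,-22.5,-0.7,5.1,-0.4,-22.5,-0.7,5.1])

```text
t: 50.33
tool_pos: [0.5292, 0.214, 0.2353]
orientation: [0.021, -3.136, 0.006]
force: [-0.1, -1.0, -2.5]
opening: 0.0638
gripper_force: 30.0
```

>>> play_rows(targets=[-0.3,-4,0,1,-0.5,-8,0,2,-0.8,-12,0,3,-1,-16,1,4,-1.4,-20,1.4,4.7,-1.6,-23.2,1.5,4.7,-1.6,-23.2,1.5,4.7,-1.6,-23.2,1.5,4.7])

```text
t: 51.0
tool_pos: [0.5487, -0.0133, 0.2207]
orientation: [-0.105, -3.134, -0.001]
force: [-0.3, -0.0, -3.5]
opening: 0.0635
gripper_force: 30.0
```

>>> play_rows(targets=[0,0,0,0,0,0,0,0,0,0,0,0,0,0,0,0,0,0,0,0,0,0,0,0,0,0,0,0,0,0,0,0])

```text
t: 51.67
tool_pos: [0.5502, -0.0122, 0.2243]
orientation: [0.1, 3.14, -0.0]
force: [-0.5, -0.4, -2.9]
opening: 0.0637
gripper_force: 30.0
```

Run:
```python
from plan import *
plan([(549.7,-11.3,162.6,176.3)])
```

```text
now [550.2 -12.2 224.3] hd 176.34 z [ 2.e-04 -0.e+00 -1.e+00] F [-0.5 -0.4 -2.9] op 0.0637 t 51.67
(549.7, -11.3, 162.6, 176.3) -> [0.06, 0.09, 6.17] 0.0 rows 1.5
```

Next I place it, release, retreat and move aside.

>>> play_rows(targets=[0.1,0.1,2,0,0.1,0.1,3.2,0,0.1,0.1,4.2,0,0.1,0.1,5,0,0.1,0.1,5.5,0,0.1,0.1,5.9,0,0.1,0.1,6.1,0,0.1,0.1,6.2,0])

```text
t: 52.33
tool_pos: [0.5495, -0.0114, 0.1626]
orientation: [0.101, 3.14, -0.0]
force: [-4.3, 0.4, 4.2]
opening: 0.0638
gripper_force: 30.0
```

>>> play_rows(targets=[0,0,0,0,0,0,0,0,0,0,0,0,0,0,0,0])

```text
t: 52.67
tool_pos: [0.5496, -0.0113, 0.1626]
orientation: [0.101, 3.139, -0.0]
force: [0.9, 0.3, -1.3]
opening: 0.0636
gripper_force: 30.0
```

>>> play_rows(targets=[0,0,0,0,0,0,0,0,0,0,0,0,0,0,0,0,0,0,-3,0,0,0,-6,0,0,0,-8,0,0,0,-8,0], grip=9.3)

```text
t: 53.33
tool_pos: [0.5519, -0.0116, 0.2482]
orientation: [0.1, 3.131, -0.001]
force: [0.7, -0.4, 1.0]
opening: 0.093
gripper_force: 0.0
```

>>> play_rows(targets=[2,-25,0,0,2,-25,0,0,2,-25,0,0,2,-25,0,0,2,-25,0,0,2,-25,0,0,2,-25,0,0,2,-25,0,0])

```text
t: 54.0
tool_pos: [0.5122, -0.2616, 0.2412]
orientation: [-0.107, -3.139, -0.001]
force: [0.9, 1.2, -0.4]
opening: 0.0928
gripper_force: 0.0
```

Run:
```python
from plan import *
a,b=cam("top"),cam("scene"); plan([])
crop(a,235,130,80,82,7,"t10.png",5); crop(b,190,140,80,100,7,"s10.png",5)
A=cv2.imread("pics/t10.png");B=cv2.imread("pics/s10.png"); A=cv2.copyMakeBorder(A,0,700-A.shape[0],0,0,0)
cv2.imwrite("pics/m10.png",cv2.resize(np.hstack([A,B]),None,fx=5/7,fy=5/7,interpolation=cv2.INTER_AREA))
print(pc("top",a,[[.5497,-.0113,.188]]).round(1),pc("scene",b,[[.5497,-.0113,.188]]).round(1))
```

```text
now [ 513.2 -259.   241.6] hd 176.3 z [-6.e-04  1.e-03 -1.e+00] F [-0.6 -0.2  0.4] op 0.093 t 54.1
[[281.3 173.4]] [[233.  176.7]]
```

View pics/m10.png

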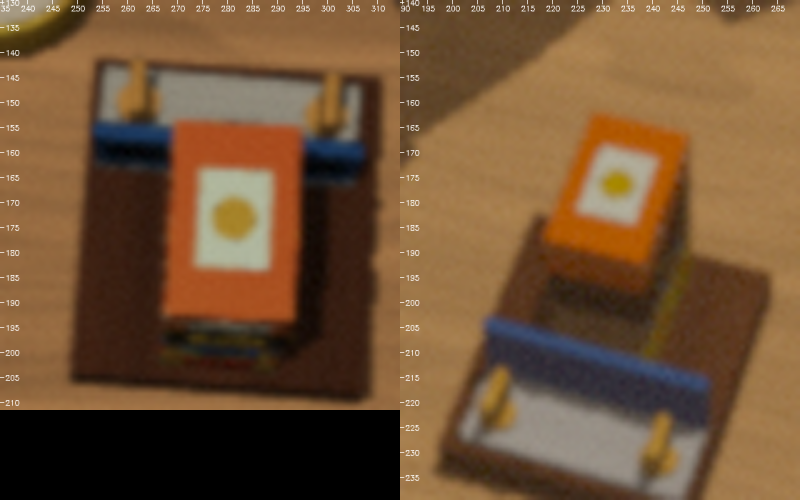

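The stack is true: the orange dot is at (281,173.3) in top and (233,176.7) in scene, as predicted. The rail looks about 1 px shifted, so it may have been knocked within the screw play. I'll quantify that.

Run:
```python
from plan import *
a,b=cam("top"),cam("scene")
def ends(d,x0,x1,y0,y1,n,z):
    im=d["image"][y0:y1,x0:x1].astype(float); m=im[...,2]-im[...,0]
    cols=np.clip(m-15,0,None).sum(0); xs=np.where(cols>.4*np.median(cols[cols>40]))[0]+x0; return xs[0],xs[-1]
for k in("d2.pkl","d4.pkl","d5.pkl",None):
    A,B=(a,b) if k is None else pickle.load(open(k,"rb"))
    # flange white patch behind panel: template shift vs d2
    A2,B2=pickle.load(open("d2.pkl","rb"))
    out=[]
    for d,d2,(x,y,w,h) in((A,A2,(246,152,22,14)),(A,A2,(304,154,10,16)),(B,B2,(201,200,16,14)),(B,B2,(244,210,13,14))):
        t=cv2.resize(d2["image"][y:y+h,x:x+w],None,fx=8,fy=8,interpolation=cv2.INTER_CUBIC)
        s=cv2.resize(d["image"][y-4:y+h+4,x-4:x+w+4],None,fx=8,fy=8,interpolation=cv2.INTER_CUBIC)
        r=cv2.matchTemplate(s,t,cv2.TM_CCOEFF_NORMED); _,v,_,l=cv2.minMaxLoc(r); out.append((l[0]/8-4,l[1]/8-4,round(v,2)))
    print(k,out)
```

```text
d2.pkl [(0.0, 0.0, 1.0), (0.0, 0.0, 1.0), (0.0, 0.0, 1.0), (0.0, 0.0, 1.0)]
d4.pkl [(0.25, -0.125, 0.95), (0.125, -0.25, 0.99), (-0.125, 0.0, 0.99), (0.0, 0.25, 0.97)]
d5.pkl [(0.25, -0.125, 0.95), (0.125, -0.25, 0.99), (-0.125, 0.0, 0.99), (0.0, 0.25, 0.97)]
None [(-0.125, -0.625, 0.93), (-0.5, 0.0, 0.98), (0.375, -0.125, 0.98), (0.25, 0.625, 0.95)]
```

```bash
python3 -c "
from plant import workorder
print(workorder.close_job())"
```

```text
the job is handed in; nothing more can be done
None
```

I handed in the job, but the hand-in returned no verdict: the rail stands on the plinth with both thumbscrews home, and all four cartons present (yellow, brown, black, orange) are stacked on the pad; after the last carton the rail had shifted about 2 mm, within the screws' play, so I left it there.

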